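# Unload the burn-in dock and make the carrier ready for stacking

### The arm

A 6-joint arm with a two-finger parallel gripper is mounted at the origin on the work surface. World frame = base frame: x ahead of the robot, y to its left, z up, the work surface at z = 0. Lengths are in mm, angles in rad, forces in N, time in s.
With the tool pointing down it reaches from about 275 to 850 mm from the base axis. Payload 5.2 kg.
Tool frame: the origin (TCP) lies midway between the tips of the shut fingers; the grasp point (between the pads) lies 19 mm behind it; z points along the fingers, y is the line along which they close (so a half turn about z gives the same grasp; the last joint's range is limited). The gripper opens to 85 mm and grips with 20 to 120 N. Pads are 22 mm wide; open, the fingers measure 114 mm over their backs; the gripper's body (76 mm by 85 mm) begins 54 mm behind the grasp point. The pads swing forward as they close: fully open they stand 13 mm farther back than shut.
Start: joints at [0.898, 0.259, 1.535, -0, 1.348, -0.203], TCP at [248.97, 490.428, 231.31] pointing down, gripper open.
Joint ranges: [-3.14, 3.14], [-0.91, 2.08], [0.19, 2.58], [-1.22, 4.36], [0.22, 2.71], [-3.12, 3.12]. Speed limits (rad/s): [2.57, 2.57, 3.14, 3.14, 3.14, 3.14].

### API

Orientations are given as [roll, pitch, yaw] about the fixed x, y, z axes, in that order (R = Rz(yaw) Ry(pitch) Rx(roll)).
In Python, from rig import arm gives the robot as it stands. The module is installed in compiled form; this text tells all that it offers.
- The arm moves only by the tool send_rows, never from a script. Its argument "motion" is a list of rows, each an object of numbers: "gripper": the finger opening in m, from 0 to 0.0854; "x", "y", "z": the shift along the tool's x, y, z in m; "ax", "ay", "az": the turn, a rotation vector about the tool's x, y, z in rad. A call has 1 to 20 rows; each row shifts and turns the commanded pose from where the row before left it, along the tool's axes as they then stand; what a row does not reach is not made up. A row lasts 1/10 s, in which the tool goes at most 50 mm and 8.59 degrees, less where a joint would pass 70% of its speed; a pose out of reach is approached as far as the arm can. A call is refused whole if a number of a shift passes 0.05 or a number of a turn 0.15, either way. A call with a gripper value outside its range is refused whole. The fingers move at their own pace and stop on an object; "force" is the grip in N (left out, the last holds). Time passes only in rows, so rows that do not move let the fingers close. It gives the time, the measured TCP pose, the force, the opening and the grip force at its end, in the units of the state.
- arm.get_obs(): the state, without advancing time (a new reading comes with each control period).
- arm.read_camera(name): name is "side" or "top" or "wrist"; returns the picture (384x512x3 uint8, red, green, blue); there is no depth.
- arm.camera_model(name): a dict with "mtx" (3x3 intrinsics, pixels), "rvec" (rotation vector, rad) and "tvec" (3), from world to camera coordinates, as OpenCV has them. Camera axes: x right, y down, z forward; pixel columns grow to the right and rows downward; lengths in mm; the calibration is good to about 2 mm. A picture is of the moment at which its call begins: read the wrist's pose just before it. camera_model takes no time and is no camera call; for the wrist camera it gives the pose at the moment of the call.
- arm.hand_in(): hands the job in; it is judged then, once.
The state is a dict: "t": time; "joint_positions": joint angles; "qd": joint speeds; "joint_efforts": joint torques, N m; "tcp_pos": TCP position; "ee_rot": TCP orientation; "ft_force": force on the tool from outside, world axes, zero at the start; "moment": the same for the moment, N m; "grip_width": opening from 0.0 (shut) to 1.0 (fully open); "gripper_force": force on a finger pad.
Only numpy, scipy, OpenCV 4.12 (cv2) and the standard library are available. Lean on these libraries where they do the work, as an engineer would, in place of code of your own. Each camera call takes 0.05 s, during which the arm holds its last target. There are 200 camera calls.

### The job

The LED boards have finished their burn-in: switch the power box off with its red lever first, then slide every board up out of the dock and lower it, upright and without letting it drop, into any free slot of the blue carrier until it stands on the slot's floor. Also slip one orange spacer sleeve over each of the carrier's two steel shafts, right down onto its pillar, so that the next carrier can be stacked on top. Leave the carton, the tape and the screwdriver where they are, and never let a board tip over.

Things in the scene. Friction and masses are not known exactly. Their poses are not given: they have to be found in the camera images.
- dock: dark steel burn-in dock, black ribs, aluminium fins out to |y| = 80. 204 (x) x 149 (y), walls 65 high at both y sides, floor plate 10 thick, fixed. 4 slots at x = -63, -21, 21, 63 take boards standing along its y. A slot is two facing grooves 13 wide at |y| 54.5 to 62.5; the ribs between slots have roof-shaped tops (z 50 to 64.5) that lead a board in. Origin: centre of underside.
- carrier: blue transport carrier, empty, pillars on 2 corners (see shafts). 204 (x) x 149 (y), walls 65 high at both y sides, floor plate 10 thick, fixed. 4 slots at x = -63, -21, 21, 63 take boards standing along its y. A slot is two facing grooves 13 wide at |y| 54.5 to 62.5; the ribs between slots have roof-shaped tops (z 50 to 64.5) that lead a board in. Origin: centre of underside.
- shaft_a (a point): foot of a steel shaft of the carrier: centre of the flat top of a grey pillar (diameter 40, 70 high above the bench) at x 100, y 45 in the carrier's frame. The shaft, diameter 20, rises 56 from here (last 6 tapered). A sleeve fully down has its underside here. Axes as the carrier's.
- shaft_b (a point): the same for the second shaft, at the diagonally other corner, x -100, y -45 in the carrier's frame.
- slot_1 (a point): middle of the floor of carrier slot 1, 10 mm above the bench; a board fully home has its origin here (play 2.5 mm each way in x, 2.5 in y). Axes as the carrier's.
- slot_2 (a point): middle of the floor of carrier slot 2, 10 mm above the bench; a board fully home has its origin here (play 2.5 mm each way in x, 2.5 in y). Axes as the carrier's.
- slot_3 (a point): middle of the floor of carrier slot 3, 10 mm above the bench; a board fully home has its origin here (play 2.5 mm each way in x, 2.5 in y). Axes as the carrier's.
- slot_4 (a point): middle of the floor of carrier slot 4, 10 mm above the bench; a board fully home has its origin here (play 2.5 mm each way in x, 2.5 in y). Axes as the carrier's.
- board_1: LED light board: white plate 120 long (its y) x 90 high (z) x 8 thick (x), yellow lenses on its +x face (1.5 mm proud, kept off the top 22 mm), 0.12 to 0.25 kg. Starts upright in a dock slot, underside on the slot floor, top edge 100 above the bench. Origin: centre of its underside. Either face may look forward in the carrier. May be absent (None).
- board_2: LED light board: white plate 120 long (its y) x 90 high (z) x 8 thick (x), yellow lenses on its +x face (1.5 mm proud, kept off the top 22 mm), 0.12 to 0.25 kg. Starts upright in a dock slot, underside on the slot floor, top edge 100 above the bench. Origin: centre of its underside. Either face may look forward in the carrier. May be absent (None).
- board_3: LED light board: white plate 120 long (its y) x 90 high (z) x 8 thick (x), yellow lenses on its +x face (1.5 mm proud, kept off the top 22 mm), 0.12 to 0.25 kg. Starts upright in a dock slot, underside on the slot floor, top edge 100 above the bench. Origin: centre of its underside. Either face may look forward in the carrier. May be absent (None).
- board_4: LED light board: white plate 120 long (its y) x 90 high (z) x 8 thick (x), yellow lenses on its +x face (1.5 mm proud, kept off the top 22 mm), 0.12 to 0.25 kg. Starts upright in a dock slot, underside on the slot floor, top edge 100 above the bench. Origin: centre of its underside. Either face may look forward in the carrier. May be absent (None).
- sleeve_1: orange plastic spacer sleeve, outer diameter 44, bore 26, height 45, about 0.07 kg, standing on the bench; origin: centre of its underside, z along the bore. It must end the same way up.
- sleeve_2: orange plastic spacer sleeve, outer diameter 44, bore 26, height 45, about 0.07 kg, standing on the bench; origin: centre of its underside, z along the bore. It must end the same way up.
- powerbox: white power box of the dock, 85 (x) x 100 (y) x 45 high, with a toggle lever on top; origin: centre of its underside; fixed.
- switch (a joint): the red toggle lever on the power box, rad: 0 = power on (it leans to the box's -x, towards the robot), 1.0 = off (leans to the box's +x). It pivots about the box's y axis, swings 1.0 rad in all, upright at 0.5, and stays where it is left; a light push of a few N on its tip moves it.
- switch_tip (a point): centre of the red ball (diameter 26) on the lever's end, 60 mm from the pivot, which lies over the box's origin 67 mm above the bench.
- carton: small blue carton 90 x 120 x 45, not part of the job; origin: centre of its underside.
- tape: yellow tape roll, diameter 90, height 24, lying flat, not part of the job; origin: centre of its underside.
- driver: screwdriver lying on the bench, about 200 long along its x, not part of the job.
Not all that is in view belongs to the job. What is shaped like the board_3 but brown is not meant. What is shaped like the sleeve_2 but white is not meant.

How it is judged (in metres and radians):
On the way:
1. the power is off (lever pushed right over) (value of joint switch above 0.8 rad), for 0.2 s.
At the end, for the whole second after the job is handed in: Lever past 0.8 rad; every present board upright (0.15 rad) in a carrier slot, underside within 4 mm of the slot floor; each shaft carries one sleeve, centred within 6 mm, upright (0.12 rad), lower end within 4 mm of its pillar top; all released and at rest (value of joint switch above 0.8 rad and z of board_1 in the frame of carrier between 0.005 and 0.014 m and y of board_1 in the frame of carrier between -0.012 and 0.012 m and x of board_1 in the frame of carrier between -0.075 and 0.075 m and angle between each of board_1, board_2, board_3, board_4's own z axis and vertical below 0.15 rad and linear speed of each of board_1, board_2, board_3, board_4 below 0.03 m/s and z of board_2 in the frame of carrier between 0.005 and 0.014 m and y of board_2 in the frame of carrier between -0.012 and 0.012 m and x of board_2 in the frame of carrier between -0.075 and 0.075 m and z of board_3 in the frame of carrier between 0.005 and 0.014 m and y of board_3 in the frame of carrier between -0.012 and 0.012 m and x of board_3 in the frame of carrier between -0.075 and 0.075 m and z of board_4 in the frame of carrier between 0.005 and 0.014 m and y of board_4 in the frame of carrier between -0.012 and 0.012 m and x of board_4 in the frame of carrier between -0.075 and 0.075 m and (((horizontal distance between sleeve_1 and shaft_a below 0.006 m and z of sleeve_1 in the frame of shaft_a between -0.004 and 0.004 m and angle between sleeve_1's own z axis and vertical below 0.12 rad and linear speed of sleeve_1 below 0.03 m/s) and (horizontal distance between sleeve_2 and shaft_b below 0.006 m and z of sleeve_2 in the frame of shaft_b between -0.004 and 0.004 m and angle between sleeve_2's own z axis and vertical below 0.12 rad and linear speed of sleeve_2 below 0.03 m/s)) or ((horizontal distance between sleeve_2 and shaft_a below 0.006 m and z of sleeve_2 in the frame of shaft_a between -0.004 and 0.004 m and angle between sleeve_2's own z axis and vertical below 0.12 rad and linear speed of sleeve_2 below 0.03 m/s) and (horizontal distance between sleeve_1 and shaft_b below 0.006 m and z of sleeve_1 in the frame of shaft_b between -0.004 and 0.004 m and angle between sleeve_1's own z axis and vertical below 0.12 rad and linear speed of sleeve_1 below 0.03 m/s)))); the robot touches nothing.
It fails at once if a board was pulled up while the dock's power was still on (value of joint switch below 0.7 rad and height (world z) of any of board_1, board_2, board_3, board_4 above 0.03 m).
It fails at once if a board was dropped flat or tipped over (angle between any of board_1, board_2, board_3, board_4's own z axis and vertical above 1 rad).
It fails at once if a board was let fall into the carrier instead of being lowered ((horizontal distance between board_1 and carrier below 0.12 m and height (world z) of board_1 below 0.045 m and linear speed of board_1 above 0.5 m/s) or (horizontal distance between board_2 and carrier below 0.12 m and height (world z) of board_2 below 0.045 m and linear speed of board_2 above 0.5 m/s) or (horizontal distance between board_3 and carrier below 0.12 m and height (world z) of board_3 below 0.045 m and linear speed of board_3 above 0.5 m/s) or (horizontal distance between board_4 and carrier below 0.12 m and height (world z) of board_4 below 0.045 m and linear speed of board_4 above 0.5 m/s)).
It fails at once if a bystander (carton, tape, screwdriver) was pushed away (distance of any of carton, tape, driver from where it was at the start of the episode above 0.04 m).
Of board_1, board_2, board_3, board_4 only 3 to 4 are there at a start; the rules pass over those that are not, and their reading is None.
At some moment in a run one of sleeve_1, sleeve_2 may be knocked a few centimetres aside while the robot is not near it.
It also fails if it takes over 210 s, if anything falls off the work surface, if the arm or the gripper's body presses on something with over 40 N, if the wrist force passes 120 N, or if a joint passes its speed limit or range.

## Working session

There is one attempt and no reset: what is moved stays moved. The work goes in short steps, Python scripts to look and compute and a tool call to move; the robot and the scene stay as the last step left them, time stands still between calls to the robot, and variables do not carry over. Pictures are saved under pics/ and viewed, at most 14 in all, crops included, and the job is handed in when it is done.

Besides the shell and the picture viewer there is one more tool, called after "Request:" by a JSON object that holds its "fn" and its "kwargs". send_rows: Moves the arm, as the interface text tells. Its arguments: {"type":"object","properties":{"motion":{"type":"array","items":{"type":"object","properties":{"gripper":{"type":"number"},"x":{"type":"number"},"y":{"type":"number"},"z":{"type":"number"},"ax":{"type":"number"},"ay":{"type":"number"},"az":{"type":"number"}}}},"force":{"type":"number"}},"required":["motion"]}

```bash
mkdir -p pics
python3 - <<'E'
from rig import arm
import cv2
for n in("top","side"):
    im=arm.read_camera(n);cv2.imwrite(f"pics/{n}0.png",cv2.resize(im[:,:,::-1],(800,600),interpolation=cv2.INTER_CUBIC))
    cv2.imwrite(f"raw_{n}.png",im[:,:,::-1])
    print(n,arm.camera_model(n))
print(arm.get_obs())
E
```

```text
top {'mtx': array([[440.43814469,   0.        , 253.65304736],
       [  0.        , 440.43814469, 189.19670959],
       [  0.        ,   0.        ,   1.        ]]), 'rvec': array([ 2.11795625, -2.1676119 ,  0.0959721 ]), 'tvec': array([ 34.74668263, 557.9514884 , 982.85656864])}
side {'mtx': array([[399.66683851,   0.        , 246.46039843],
       [  0.        , 399.66683851, 188.79292059],
       [  0.        ,   0.        ,   1.        ]]), 'rvec': array([ 2.38259678, -0.14831034,  0.0819067 ]), 'tvec': array([-536.05151772,  108.80366838,  987.0208166 ])}
{'t': 0.1, 'joint_positions': array([ 8.98218175e-01,  2.59269347e-01,  1.53598541e+00,  8.93726633e-06,
        1.34800724e+00, -2.02787028e-01]), 'qd': array([ 7.89441483e-04, -1.87626005e-04, -3.14583462e-03, -7.58606064e-04,
        5.36281732e-04,  3.19054719e-05]), 'joint_efforts': array([ 2.84998154e-03, -4.46963668e+01, -2.91248560e+01, -3.56544197e-04,
        6.28143709e-03,  1.48814831e-05]), 'tcp_pos': array([248.64901983, 490.04578459, 230.55352504]), 'ee_rot': array([-3.13995927e+00, -3.44739583e-04,  2.67179927e+00]), 'ft_force': array([-0.37504668,  0.26024067, -0.28887025]), 'moment': array([ 0.00427467, -0.01728322, -0.00678621]), 'gripper_force': 0.0, 'grip_width': 0.9977270542996357}
```

View pics/top0.png

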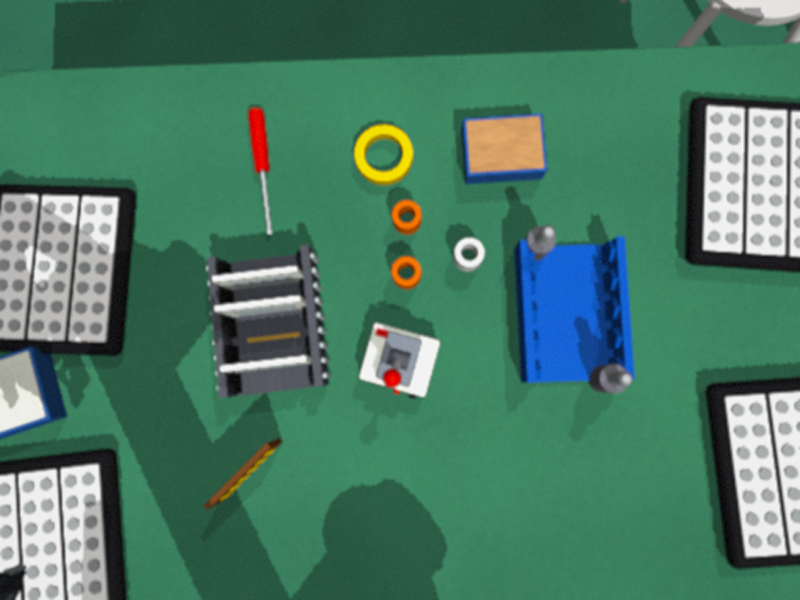

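View pics/side0.png

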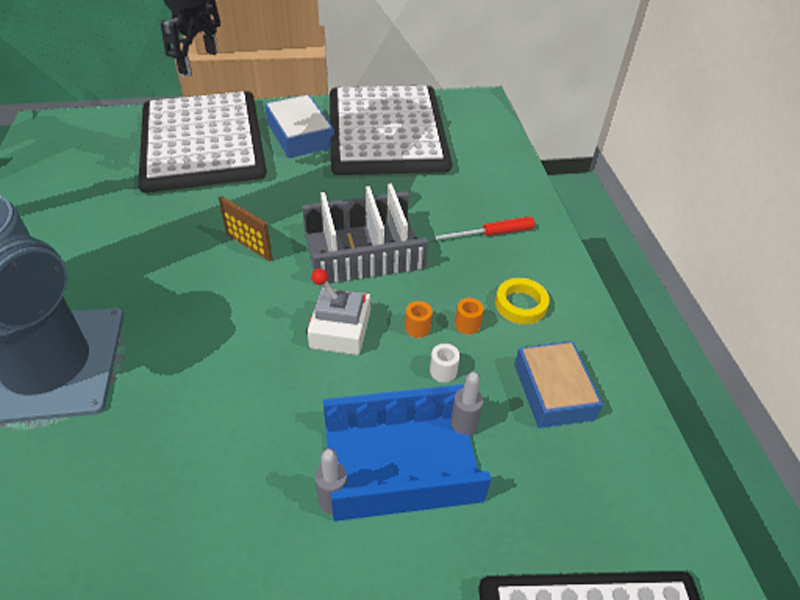

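Top view (800×600 pixels): three white boards in the dock at rows ~277, 307 and 363, with slot 3 of 4 empty. Orange sleeves are at (406,216) and (406,271), and the red ball is at (392,378). The carrier is at (575,310) with pillars at (541,239) and (613,378). 

Possible mix-ups: the brown upright board (243,473) against the white boards in the dock, the white ring (469,253) against the orange sleeves, and the white trays and boxes at the sides. I choose the white boards in the dock and the two orange rings.

```bash
cat > h.py <<'E'
import numpy as np,cv2
from rig import arm
def cam(n):
    m=arm.camera_model(n);R=cv2.Rodrigues(np.array(m["rvec"],float))[0];return np.array(m["mtx"]),R,np.array(m["tvec"],float).ravel()
def back(c,uv,z):
    K,R,t=c;uv=np.atleast_2d(np.array(uv,float))
    d=(np.linalg.inv(K)@np.c_[uv,np.ones(len(uv))].T).T@R; o=-R.T@t
    return o+d*((z-o[2])/d[:,2])[:,None]
def proj(c,P):
    K,R,t=c;return cv2.projectPoints(np.atleast_2d(np.array(P,float)),cv2.Rodrigues(R)[0],t,K,None)[0][:,0]
def tri(cs,uvs):
    A=[];
    for (K,R,t),(u,v) in zip(cs,uvs):
        P=K@np.c_[R,t];A+=[u*P[2]-P[0],v*P[2]-P[1]]
    X=np.linalg.svd(np.array(A))[2][-1];return X[:3]/X[3]
def blobs(bgr,lo,hi,amin=20):
    m=cv2.inRange(cv2.cvtColor(bgr,cv2.COLOR_BGR2HSV),lo,hi)
    n,l,s,c=cv2.connectedComponentsWithStats(m)
    return [(s[i,4],c[i].round(1),s[i,:4]) for i in range(1,n) if s[i,4]>=amin],l
E
python3 - <<'E'
from h import *
np.set_printoptions(suppress=True,precision=1)
T,S=cam("top"),cam("side");print("campos",-T[1].T@T[2],-S[1].T@S[2])
for n in("top","side"):
    im=cv2.imread(f"raw_{n}.png")
    print(n,"orange",blobs(im,(5,150,120),(16,255,255))[0]);print("red",blobs(im,(0,180,120),(4,255,255),8)[0])
k=1.5625
def p(u,v,z):return back(T,(u/k,v/k),z)[0]
for nm,u,v,z in [("sl1",406,215,45),("sl2",406,271,45),("b top",257,277,100),("b",257,307,100),("b",262,363,100),("pill",541,232,126),("pill",618,378,126),("carton",505,148,45),("tape",384,154,24),("brown",243,473,90),("white",469,253,45),("box",400,357,45)]: print(nm,p(u,v,z))
im=cv2.imread("raw_top.png")
def crop(x0,y0,w,h,s,f): cv2.imwrite(f,cv2.resize(im[y0:y0+h,x0:x0+w],None,fx=s,fy=s,interpolation=cv2.INTER_CUBIC))
a=cv2.resize(im[150:270,125:285],None,fx=5,fy=5,interpolation=cv2.INTER_CUBIC)
cv2.imwrite("pics/c1.png",a)
a=cv2.resize(im[140:260,310:430],None,fx=5,fy=5,interpolation=cv2.INTER_CUBIC)
cv2.imwrite("pics/c2.png",a)
E
```

```text
campos [ 434.2  -10.  1044. ] [ 440.2 -660.9  801.7]
top orange [(np.int32(279), array([259.9, 138.3]), array([251, 128,  19,  22], dtype=int32)), (np.int32(254), array([259.5, 173.8]), array([250, 164,  20,  21], dtype=int32)), (np.int32(136), array([153.5, 302.2]), array([135, 285,  37,  37], dtype=int32))]
red [(np.int32(361), array([165.1,  88.6]), array([159,  69,  13,  41], dtype=int32)), (np.int32(15), array([244. , 212.6]), array([242, 211,   5,   4], dtype=int32)), (np.int32(86), array([250.4, 241.8]), array([246, 237,  10,  11], dtype=int32))]
side orange [(np.int32(51), array([155.9, 135.3]), array([142, 127,  27,  18], dtype=int32)), (np.int32(291), array([299.6, 202.5]), array([291, 191,  19,  23], dtype=int32)), (np.int32(319), array([267.3, 204.2]), array([259, 193,  18,  23], dtype=int32))]
red [(np.int32(234), array([325.6, 144.2]), array([309, 139,  33,  12], dtype=int32)), (np.int32(79), array([204.2, 176.5]), array([200, 172,  10,  10], dtype=int32))]
sl1 [677.5   4.6  45. ]
sl2 [593.4   6.5  45. ]
b top [581.7 213.9 100. ]
b [539.5 213.8 100. ]
b [461.9 206.5 100. ]
pill [ 628.9 -178.3  126. ]
pill [ 431.2 -269.4  126. ]
carton [ 775.4 -145.6   45. ]
tape [779.2  36.4  24. ]
brown [313.2 234.5  90. ]
white [617.7 -86.6  45. ]
box [467.7  18.1  45. ]
```

View pics/c1.png

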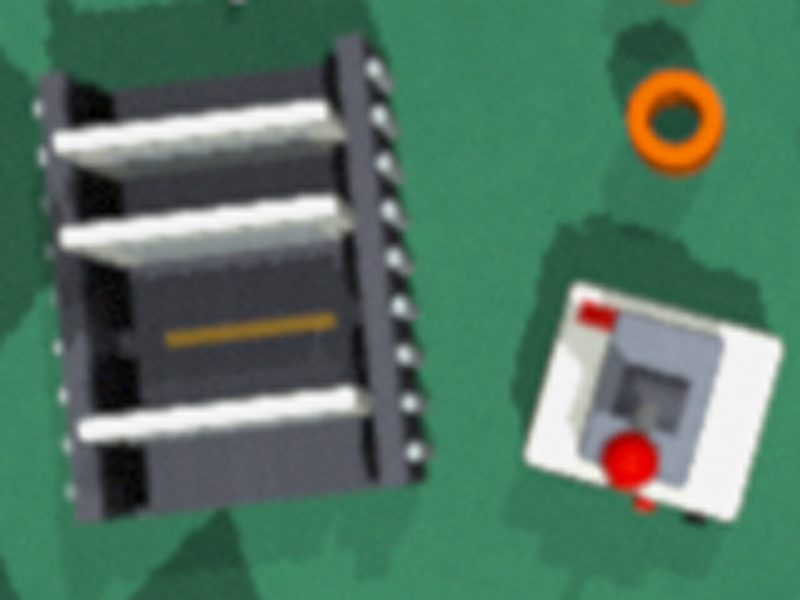

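View pics/c2.png

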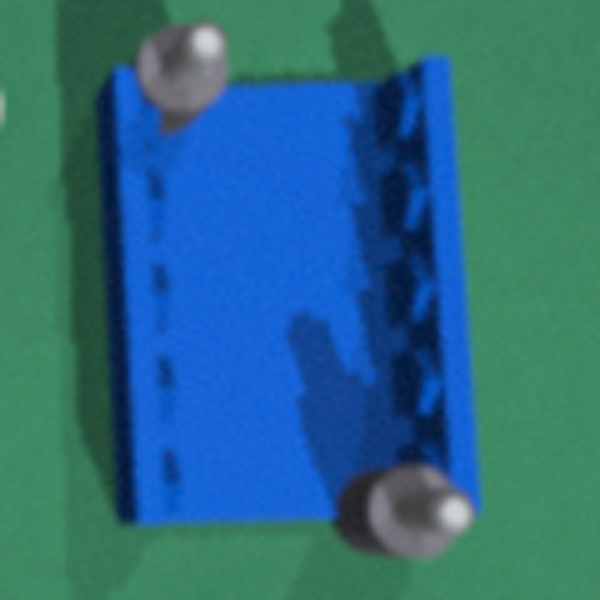

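Crops: three white board top edges run from (57,143), (63,240) and (80,430) to (325,112), (340,207) and (365,398). Box corners are at (575,283), (782,343), (738,520) and (527,460), with the ball at (630,460). Carrier wall corners are (115,70), (448,58), (480,512) and (135,522), with shaft tips at (205,42) and (455,512). The rings and boards I chose match the description.

```bash
cat > fit.py <<'E'
from h import *
from scipy.optimize import least_squares
np.set_printoptions(suppress=True,precision=2)
def rz(a):return np.array([[np.cos(a),-np.sin(a),0],[np.sin(a),np.cos(a),0],[0,0,1]])
def fit(c,L,uv,x0):
    L=np.array(L,float);uv=np.array(uv,float)
    f=lambda p:(proj(c,L@rz(p[2]).T+[p[0],p[1],0])-uv).ravel()
    r=least_squares(f,x0,loss="soft_l1",x_scale=[1,1,.01]);return r.x,f(r.x).reshape(-1,2)
E
python3 - <<'E'
from fit import *
T,S=cam("top"),cam("side")
def uc(l,o):return (np.array(l,float)+.5)/5-.5+o
car=uc([(115,70),(448,58),(480,512),(135,522),(205,42),(455,512)],(310,140))
print("carrier",*fit(T,[(102,74.5,65),(102,-74.5,65),(-102,-74.5,65),(-102,74.5,65),(100,45,126),(-100,-45,126)],car,[530,-220,0]))
for l in [[(57,143),(325,112)],[(63,240),(340,207)],[(80,430),(365,398)]]:
    b=back(T,uc(l,(125,150)),100);d=b[0]-b[1];print("board",b.mean(0),"len",np.hypot(*d[:2]),"yaw",np.arctan2(-d[0],d[1]))
box=uc([(575,283),(782,343),(738,520),(527,460)],(125,150))
p,r=fit(T,[(42.5,50,45),(42.5,-50,45),(-42.5,-50,45),(-42.5,50,45)],box,[467,18,-.2]);print("box",p,r)
b=tri([T,S],[(250.4,241.8),(204.2,176.5)]);print("ball",b)
q=np.array([p[0],p[1],67])+rz(p[2])@[-60*np.sin(.5),0,60*np.cos(.5)];print("pred",q)
print("s1",tri([T,S],[(259.9,138.3),(299.6,202.5)]),"s2",tri([T,S],[(259.5,173.8),(267.3,204.2)]))
W=cam("wrist");o=arm.get_obs();print("wrist cam",-W[1].T@W[2],W[1],W[0],o["tcp_pos"])
E
```

```text
carrier [ 530.58 -233.27    0.01] [[-0.2  -0.44]
 [ 0.04 -0.35]
 [ 0.06  0.59]
 [ 0.46  0.53]
 [ 0.04 -0.26]
 [-0.37 -0.02]]
board [586.58 217.69 100.  ] len 118.37545014311958 yaw 0.08960759823208388
board [544.25 212.92 100.  ] len 121.70864264118055 yaw 0.09393243386800675
board [461.63 203.55 100.  ] len 123.78484184539845 yaw 0.08891449533127488
box [464.81  18.82  -0.29] [[-0.09 -0.33]
 [ 0.97 -0.7 ]
 [-0.07  0.46]
 [-0.65  0.49]]
ball [438.61  28.31 118.44]
pred [437.26  27.07 119.65]
s1 [681.92   4.91  18.07] s2 [596.39   7.76  19.38]
wrist cam [175.12 527.41 372.97] [[ 0.45  0.89 -0.  ]
 [ 0.85 -0.43  0.31]
 [ 0.28 -0.14 -0.95]] [[268.44   0.   253.49]
 [  0.   268.44 190.68]
 [  0.     0.     1.  ]] [248.65 490.05 230.55]
```

Request:
{"fn": "send_rows", "kwargs": {"motion": [{"az": 0.1376, "gripper": 0}, {"az": 0.1376}, {"az": 0.1376}, {"az": 0.1376}, {"az": 0.1376}, {"az": 0.1376}, {"az": 0.1376}, {"az": 0.1376}, {"x": -0.0375, "y": 0.0125, "z": 0.004}, {"x": -0.0375, "y": 0.0125, "z": 0.004}, {"x": -0.0375, "y": 0.0125, "z": 0.004}, {"x": -0.0375, "y": 0.0125, "z": 0.004}, {"x": -0.0375, "y": 0.0125, "z": 0.004}, {"x": -0.0375, "y": 0.0125, "z": 0.004}, {"x": -0.0375, "y": 0.0125, "z": 0.004}, {"x": -0.0375, "y": 0.0125, "z": 0.004}, {"x": -0.0375, "y": 0.0125, "z": 0.004}, {"x": -0.0375, "y": 0.0125, "z": 0.004}, {"x": -0.0375, "y": 0.0125, "z": 0.004}, {"x": -0.0375, "y": 0.0125, "z": 0.004}]}}

```text
invalid input at $.motion[0]: expected keys gripper, x, y, z, ax, ay, az
```

Request:
{"fn": "send_rows", "kwargs": {"motion": [{"x": 0, "y": 0, "z": 0, "ax": 0, "ay": 0, "az": 0.1376, "gripper": 0}, {"x": 0, "y": 0, "z": 0, "ax": 0, "ay": 0, "az": 0.1376, "gripper": 0}, {"x": 0, "y": 0, "z": 0, "ax": 0, "ay": 0, "az": 0.1376, "gripper": 0}, {"x": 0, "y": 0, "z": 0, "ax": 0, "ay": 0, "az": 0.1376, "gripper": 0}, {"x": 0, "y": 0, "z": 0, "ax": 0, "ay": 0, "az": 0.1376, "gripper": 0}, {"x": 0, "y": 0, "z": 0, "ax": 0, "ay": 0, "az": 0.1376, "gripper": 0}, {"x": 0, "y": 0, "z": 0, "ax": 0, "ay": 0, "az": 0.1376, "gripper": 0}, {"x": 0, "y": 0, "z": 0, "ax": 0, "ay": 0, "az": 0.1376, "gripper": 0}, {"x": -0.0375, "y": 0.0125, "z": 0.004, "ax": 0, "ay": 0, "az": 0, "gripper": 0}, {"x": -0.0375, "y": 0.0125, "z": 0.004, "ax": 0, "ay": 0, "az": 0, "gripper": 0}, {"x": -0.0375, "y": 0.0125, "z": 0.004, "ax": 0, "ay": 0, "az": 0, "gripper": 0}, {"x": -0.0375, "y": 0.0125, "z": 0.004, "ax": 0, "ay": 0, "az": 0, "gripper": 0}, {"x": -0.0375, "y": 0.0125, "z": 0.004, "ax": 0, "ay": 0, "az": 0, "gripper": 0}, {"x": -0.0375, "y": 0.0125, "z": 0.004, "ax": 0, "ay": 0, "az": 0, "gripper": 0}, {"x": -0.0375, "y": 0.0125, "z": 0.004, "ax": 0, "ay": 0, "az": 0, "gripper": 0}, {"x": -0.0375, "y": 0.0125, "z": 0.004, "ax": 0, "ay": 0, "az": 0, "gripper": 0}, {"x": -0.0375, "y": 0.0125, "z": 0.004, "ax": 0, "ay": 0, "az": 0, "gripper": 0}, {"x": -0.0375, "y": 0.0125, "z": 0.004, "ax": 0, "ay": 0, "az": 0, "gripper": 0}, {"x": -0.0375, "y": 0.0125, "z": 0.004, "ax": 0, "ay": 0, "az": 0, "gripper": 0}, {"x": -0.0375, "y": 0.0125, "z": 0.004, "ax": 0, "ay": 0, "az": 0, "gripper": 0}]}}

```text
t: 2.1
tcp_pos: [399.0, 38.9, 183.1]
ee_rot: [-3.141, -0.0, 1.571]
ft_force: [1.2, 1.1, 0.1]
grip_width: 0.001
gripper_force: 0.0
```

Request:
{"fn": "send_rows", "kwargs": {"motion": [{"x": 0, "y": 0, "z": 0.024, "ax": 0, "ay": 0, "az": 0, "gripper": 0}, {"x": 0, "y": 0, "z": 0.024, "ax": 0, "ay": 0, "az": 0, "gripper": 0}, {"x": 0, "y": 0, "z": 0.024, "ax": 0, "ay": 0, "az": 0, "gripper": 0}, {"x": -0.002, "y": 0.0067, "z": 0, "ax": 0, "ay": 0, "az": 0, "gripper": 0}, {"x": -0.002, "y": 0.0067, "z": 0, "ax": 0, "ay": 0, "az": 0, "gripper": 0}, {"x": -0.002, "y": 0.0067, "z": 0, "ax": 0, "ay": 0, "az": 0, "gripper": 0}, {"x": -0.002, "y": 0.0067, "z": 0, "ax": 0, "ay": 0, "az": 0, "gripper": 0}, {"x": -0.002, "y": 0.0067, "z": 0, "ax": 0, "ay": 0, "az": 0, "gripper": 0}, {"x": -0.002, "y": 0.0067, "z": 0, "ax": 0, "ay": 0, "az": 0, "gripper": 0}, {"x": -0.002, "y": 0.0067, "z": 0, "ax": 0, "ay": 0, "az": 0, "gripper": 0}, {"x": -0.002, "y": 0.0067, "z": 0, "ax": 0, "ay": 0, "az": 0, "gripper": 0}, {"x": -0.002, "y": 0.0067, "z": 0, "ax": 0, "ay": 0, "az": 0, "gripper": 0}, {"x": -0.002, "y": 0.0067, "z": 0, "ax": 0, "ay": 0, "az": 0, "gripper": 0}, {"x": 0, "y": 0, "z": 0, "ax": 0, "ay": 0, "az": 0, "gripper": 0}]}}

```text
t: 3.5
tcp_pos: [467.1, 20.1, 111.2]
ee_rot: [3.141, 0.0, 1.571]
ft_force: [-0.3, -1.0, 0.3]
grip_width: 0.001
gripper_force: 0.0
```

```bash
cat > ball.py <<'E'
from fit import *
c=[];uv=[]
for n in("top","side"):
    im=arm.read_camera(n)[:,:,::-1].copy();cv2.imwrite(f"raw_{n}.png",im)
    print(n,[(a,x) for a,x,_ in blobs(im,(0,180,120),(4,255,255),8)[0]])
E
python3 ball.py
```

```text
top [(np.int32(347), array([164.9,  87.9]))]
side [(np.int32(223), array([326. , 144.2])), (np.int32(76), array([227.4, 179.7]))]
```

Run:
```python
from fit import *
S=cam("side");B=np.array([464.8,18.8,67])
for q in(0,.6,.7,.8,.9,1.0):print(q,proj(S,B+rz(-.29)@[60*np.sin(q-.5),0,60*np.cos(q-.5)]))
```

```text
0 [[203.22 176.6 ]]
0.6 [[217.26 176.31]]
0.7 [[219.71 176.88]]
0.8 [[222.11 177.62]]
0.9 [[224.45 178.52]]
1.0 [[226.69 179.57]]
```

Request:
{"fn": "send_rows", "kwargs": {"motion": [{"x": -0.001, "y": 0.004, "z": 0, "ax": 0, "ay": 0, "az": 0, "gripper": 0}, {"x": -0.001, "y": 0.004, "z": 0, "ax": 0, "ay": 0, "az": 0, "gripper": 0}, {"x": 0, "y": 0, "z": 0, "ax": 0, "ay": 0, "az": 0, "gripper": 0}]}}

```text
t: 3.9
tcp_pos: [468.8, 20.0, 110.3]
ee_rot: [-3.13, -0.003, 1.571]
ft_force: [-13.8, 3.7, 9.7]
grip_width: -0.005
gripper_force: 7.9
```

```bash
python3 ball.py
```

```text
top [(np.int32(342), array([164.9,  87.9]))]
side [(np.int32(223), array([326.1, 144.2])), (np.int32(76), array([227.4, 179.7]))]
```

Request:
{"fn": "send_rows", "kwargs": {"motion": [{"x": 0.003, "y": -0.01, "z": 0, "ax": 0, "ay": 0, "az": 0, "gripper": 0}, {"x": 0.003, "y": -0.01, "z": 0, "ax": 0, "ay": 0, "az": 0, "gripper": 0}, {"x": 0, "y": 0, "z": -0.035, "ax": 0, "ay": 0, "az": 0, "gripper": 0}, {"x": 0, "y": 0, "z": -0.035, "ax": 0, "ay": 0, "az": 0, "gripper": 0.085}, {"x": 0, "y": 0, "z": 0, "ax": 0, "ay": 0, "az": -0.131, "gripper": 0.085}, {"x": 0, "y": 0, "z": 0, "ax": 0, "ay": 0, "az": -0.131, "gripper": 0.085}, {"x": 0, "y": 0, "z": 0, "ax": 0, "ay": 0, "az": -0.131, "gripper": 0.085}, {"x": 0, "y": 0, "z": 0, "ax": 0, "ay": 0, "az": -0.131, "gripper": 0.085}, {"x": 0, "y": 0, "z": 0, "ax": 0, "ay": 0, "az": -0.131, "gripper": 0.085}, {"x": 0, "y": 0, "z": 0, "ax": 0, "ay": 0, "az": -0.131, "gripper": 0.085}, {"x": 0, "y": 0, "z": 0, "ax": 0, "ay": 0, "az": -0.131, "gripper": 0.085}, {"x": 0, "y": 0, "z": 0, "ax": 0, "ay": 0, "az": -0.131, "gripper": 0.085}, {"x": 0, "y": 0, "z": 0, "ax": 0, "ay": 0, "az": -0.131, "gripper": 0.085}, {"x": 0, "y": 0, "z": 0, "ax": 0, "ay": 0, "az": -0.131, "gripper": 0.085}, {"x": 0, "y": 0, "z": 0, "ax": 0, "ay": 0, "az": -0.131, "gripper": 0.085}, {"x": 0, "y": 0, "z": 0, "ax": 0, "ay": 0, "az": -0.13, "gripper": 0.085}, {"x": -0.036, "y": -0.004, "z": 0, "ax": 0, "ay": 0, "az": 0, "gripper": 0.085}, {"x": -0.036, "y": -0.004, "z": 0, "ax": 0, "ay": 0, "az": 0, "gripper": 0.085}, {"x": -0.036, "y": -0.004, "z": 0, "ax": 0, "ay": 0, "az": 0, "gripper": 0.085}, {"x": -0.036, "y": -0.005, "z": 0, "ax": 0, "ay": 0, "az": 0, "gripper": 0.085}]}}

```text
t: 6.0
tcp_pos: [599.5, 7.5, 181.6]
ee_rot: [-3.141, 0.001, -3.141]
ft_force: [-0.6, 0.8, 0.5]
grip_width: 0.996
gripper_force: 0.0
```

```bash
cat > ring.py <<'E'
import sys
from fit import *
# fit sleeve axis (x,y) by matching silhouette mask of both views' orange blobs with a rendered ring; report per camera
def render(c,x,y):
    a=np.linspace(0,2*np.pi,60,endpoint=False);m=np.zeros((384*4,512*4),np.uint8)
    o=np.r_[[np.c_[x+22*np.cos(a),y+22*np.sin(a),np.full(60,z)] for z in(0,45)]].reshape(-1,3)
    sh=lambda P:np.round(proj(c,P)*4+1.5).astype(np.int32)
    cv2.fillConvexPoly(m,cv2.convexHull(sh(o)),255)
    return cv2.moments(m,True)
def one(n):
    arm.get_obs();c=cam(n);im=arm.read_camera(n)[:,:,::-1].copy();cv2.imwrite(f"raw_{n}.png",im)
    bl,l=blobs(im,(5,150,70),(18,255,255),40)
    for a,cen,bb in bl:
        i=l[int(bb[1]):int(bb[1]+bb[3]),int(bb[0]):int(bb[0]+bb[2])]
        k=np.bincount(i[i>0]).argmax();mm=(l==k).astype(np.uint8)
        cs=cv2.findContours(mm,cv2.RETR_EXTERNAL,cv2.CHAIN_APPROX_NONE)[0]
        big=max(cs,key=cv2.contourArea);f=np.zeros_like(mm);cv2.drawContours(f,[big],-1,1,-1)
        M=cv2.moments(f,True);g=np.array([M["m10"],M["m01"]])/M["m00"]
        p=back(c,g,22)[0][:2]
        for _ in range(6):
            R=render(c,*p);
            if not R["m00"]:break
            q=(np.array([R["m10"],R["m01"]])/R["m00"]-1.5)/4
            p=p+(back(c,g,22)-back(c,q,22))[0][:2]
        print(n,"area",M["m00"],"model",R["m00"]/16,"px",g,"xy",p)
if __name__=="__main__":
    for n in sys.argv[1:]:one(n)
    print(arm.get_obs()["tcp_pos"])
E
python3 ring.py top side wrist; python3 -c "
import cv2;im=cv2.imread('raw_wrist.png');cv2.imwrite('pics/w1.png',im)"
```

```text
top area 305.0 model 338.0 px [259.53 174.27] xy [594.41   7.66]
side area 78.0 model 309.4375 px [166.74 152.41] xy [337.23 236.7 ]
side area 338.0 model 375.9375 px [299.78 201.83] xy [680.89   3.01]
side area 340.0 model 374.8125 px [267.44 203.81] xy [595.88   6.15]
wrist area 1423.0 model 1527.8125 px [253.86 170.41] xy [593.18   7.14]
wrist area 1387.0 model 1504.75 px [251.69 236.84] xy [678.39   4.43]
[599.45   7.1  180.67]
```

View pics/w1.png

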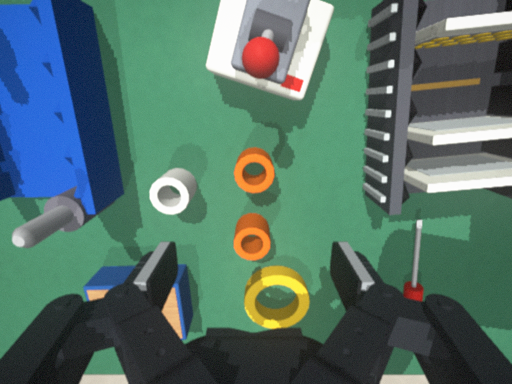

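The wrist view shows the near orange sleeve at (254,170), the second at (252,237) and the white decoy at (172,190), with the fingers straddling on y. I'll grasp the near sleeve at about (594,7).

Request:
{"fn": "send_rows", "kwargs": {"force": 40, "motion": [{"x": 0.0055, "y": 0, "z": 0, "ax": 0, "ay": 0, "az": 0, "gripper": 0.085}, {"x": 0, "y": 0, "z": 0.04, "ax": 0, "ay": 0, "az": 0, "gripper": 0.085}, {"x": 0, "y": 0, "z": 0.04, "ax": 0, "ay": 0, "az": 0, "gripper": 0.085}, {"x": 0, "y": 0, "z": 0.04, "ax": 0, "ay": 0, "az": 0, "gripper": 0.085}, {"x": 0, "y": 0, "z": 0.03, "ax": 0, "ay": 0, "az": 0, "gripper": 0.085}, {"x": 0, "y": 0, "z": 0.018, "ax": 0, "ay": 0, "az": 0, "gripper": 0.085}, {"x": 0, "y": 0, "z": 0, "ax": 0, "ay": 0, "az": 0, "gripper": 0.085}, {"x": 0, "y": 0, "z": 0, "ax": 0, "ay": 0, "az": 0, "gripper": 0.03}, {"x": 0, "y": 0, "z": 0, "ax": 0, "ay": 0, "az": 0, "gripper": 0.03}, {"x": 0, "y": 0, "z": 0, "ax": 0, "ay": 0, "az": 0, "gripper": 0.03}, {"x": 0, "y": 0, "z": 0, "ax": 0, "ay": 0, "az": 0, "gripper": 0.03}, {"x": 0, "y": 0, "z": 0, "ax": 0, "ay": 0, "az": 0, "gripper": 0.03}, {"x": 0, "y": 0, "z": 0, "ax": 0, "ay": 0, "az": 0, "gripper": 0.03}, {"x": 0, "y": 0, "z": 0, "ax": 0, "ay": 0, "az": 0, "gripper": 0.03}]}}

```text
t: 7.55
tcp_pos: [593.7, 7.4, 15.4]
ee_rot: [-3.141, 0.003, -3.141]
ft_force: [-0.7, 0.6, 5.8]
grip_width: 0.497
gripper_force: 40.6
```

Request:
{"fn": "send_rows", "kwargs": {"motion": [{"x": 0, "y": 0, "z": -0.042, "ax": 0, "ay": 0, "az": 0, "gripper": 0.03}, {"x": 0, "y": 0, "z": -0.042, "ax": 0, "ay": 0, "az": 0, "gripper": 0.03}, {"x": 0, "y": 0, "z": -0.042, "ax": 0, "ay": 0, "az": 0, "gripper": 0.03}, {"x": 0, "y": 0, "z": -0.042, "ax": 0, "ay": 0, "az": 0, "gripper": 0.03}, {"x": 0.006, "y": -0.039, "z": 0, "ax": 0, "ay": 0, "az": 0, "gripper": 0.03}, {"x": 0.006, "y": -0.039, "z": 0, "ax": 0, "ay": 0, "az": 0, "gripper": 0.03}, {"x": 0.006, "y": -0.039, "z": 0, "ax": 0, "ay": 0, "az": 0, "gripper": 0.03}, {"x": 0.006, "y": -0.039, "z": 0, "ax": 0, "ay": 0, "az": 0, "gripper": 0.03}, {"x": 0.006, "y": -0.039, "z": 0, "ax": 0, "ay": 0, "az": 0, "gripper": 0.03}, {"x": 0, "y": 0, "z": 0, "ax": 0, "ay": 0, "az": 0, "gripper": 0.03}]}}

```text
t: 8.55
tcp_pos: [562.0, -192.6, 182.1]
ee_rot: [-3.139, 0.001, 3.137]
ft_force: [0.1, 0.9, -0.7]
grip_width: 0.494
gripper_force: 41.1
```

Run:
```python
from fit import *
o=arm.get_obs();c=cam("wrist");im=arm.read_camera("wrist")[:,:,::-1].copy();print(o["tcp_pos"],o["grip_width"])
print(proj(c,[(630,-187.3,126),(630,-187.3,70),(o["tcp_pos"]+[0,0,30])]))
cv2.imwrite("raw_w2.png",im);np.savez("w2.npz",K=c[0],R=c[1],t=c[2])
cv2.imwrite("pics/w2.png",cv2.resize(im,(800,600),interpolation=cv2.INTER_CUBIC))
```

```text
[ 562.02 -192.58  182.14] 0.4941382586107167
[[259.55 282.14]
 [258.66 248.91]
 [252.19 277.68]]
```

View pics/w2.png

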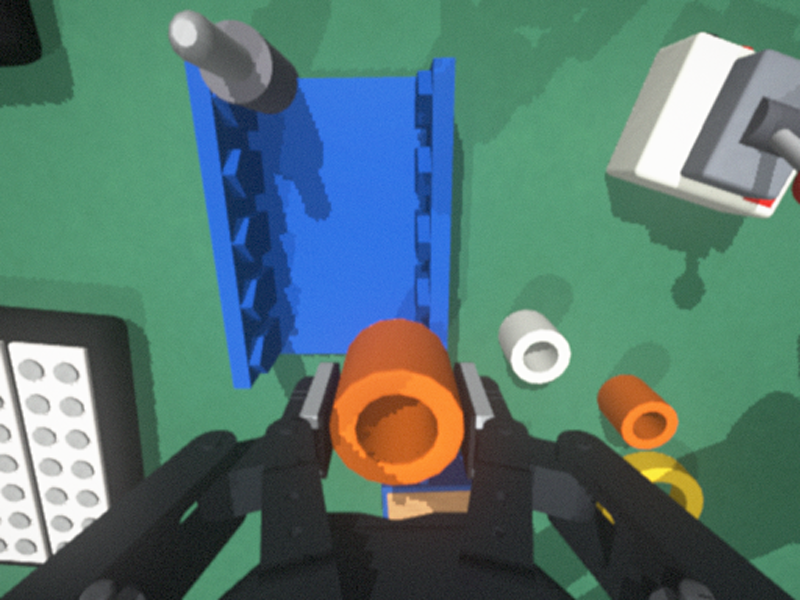

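Run:
```python
from fit import *
z=np.load("w2.npz");c=(z["K"],z["R"],z["t"])
uv=(np.array([(236,387),(455,59),(185,33)],float)+.5)/1.5625-.5
p,r=fit(c,[(102,-74.5,65),(-102,74.5,65),(-100,-45,126)],uv,[530,-233,.01])
np.set_printoptions(suppress=True,precision=4);print(p,r)
T=cam("top")
def uc(l,o):return (np.array(l,float)+.5)/5-.5+o
car=uc([(115,70),(448,58),(480,512),(135,522),(205,42),(455,512)],(310,140))
pt,_=fit(T,[(102,74.5,65),(102,-74.5,65),(-102,-74.5,65),(-102,74.5,65),(100,45,126),(-100,-45,126)],car,[530,-220,0])
for q in(p,pt):print(q,"a",rz(q[2])@[100,45,0]+[q[0],q[1],0],"b",rz(q[2])@[-100,-45,0]+[q[0],q[1],0])
# held sleeve: bottom z: top ring centre at px
g=(np.array([397,425.])+.5)/1.5625-.5
for zz in (205,210,215,220):print(zz,back(c,g,zz))
```

```text
[ 529.4962 -233.0957    0.0085] [[-0.9651  0.9304]
 [ 0.493  -1.0407]
 [ 0.0724  0.2859]]
[ 529.4962 -233.0957    0.0085] a [ 629.1123 -187.2523    0.    ] b [ 429.88   -278.9391    0.    ]
[ 530.5752 -233.2672    0.0071] a [ 630.2511 -187.5538    0.    ] b [ 430.8993 -278.9806    0.    ]
205 [[ 563.6664 -191.7656  205.    ]]
210 [[ 560.1404 -191.737   210.    ]]
215 [[ 556.6143 -191.7084  215.    ]]
220 [[ 553.0882 -191.6798  220.    ]]
```

Request:
{"fn": "send_rows", "kwargs": {"motion": [{"x": -0.034, "y": 0.003, "z": 0, "ax": 0, "ay": 0, "az": 0, "gripper": 0.03}, {"x": -0.034, "y": 0.002, "z": 0, "ax": 0, "ay": 0, "az": 0, "gripper": 0.03}, {"x": 0, "y": 0, "z": 0.015, "ax": 0, "ay": 0, "az": 0, "gripper": 0.03}, {"x": 0, "y": 0, "z": 0.015, "ax": 0, "ay": 0, "az": 0, "gripper": 0.03}, {"x": 0, "y": 0, "z": 0, "ax": 0, "ay": 0, "az": 0, "gripper": 0.03}, {"x": 0, "y": 0, "z": 0, "ax": 0, "ay": 0, "az": 0, "gripper": 0.03}]}}

```text
t: 9.2
tcp_pos: [630.6, -181.3, 151.6]
ee_rot: [3.141, -0.0, -3.14]
ft_force: [0.2, 0.1, -1.1]
grip_width: 0.496
gripper_force: 41.1
```

Run:
```python
from fit import *
ims=[]
for n,P in(("side",(629.7,-187.4,126)),("top",(629.7,-187.4,126))):
    im=arm.read_camera(n)[:,:,::-1];u,v=proj(cam(n),P)[0].astype(int)
    ims.append(cv2.resize(im[v-35:v+35,u-40:u+40],(400,350),interpolation=cv2.INTER_CUBIC))
o=arm.get_obs();print(o["tcp_pos"],o["ft_force"])
cv2.imwrite("pics/s2.png",np.hstack(ims))
```

```text
[ 631.15 -182.08  152.64] [-0.49 -0.07 -0.13]
```

View pics/s2.png

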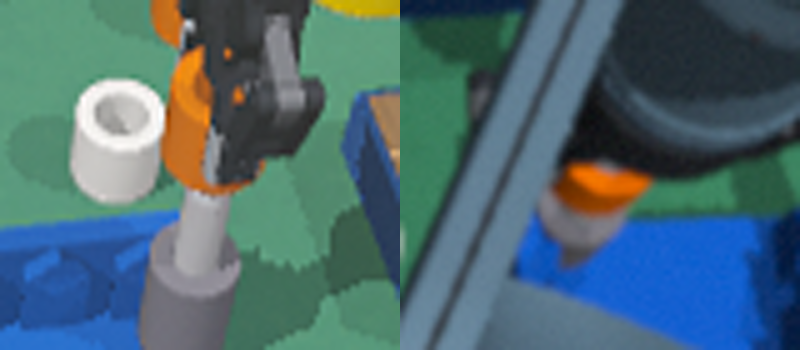

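The side crop shows the held sleeve just above the shaft at (205,200). The arm reads about 5 mm off in y, so I'll correct that and lower.

Request:
{"fn": "send_rows", "kwargs": {"motion": [{"x": 0.001, "y": -0.0055, "z": 0, "ax": 0, "ay": 0, "az": 0, "gripper": 0.03}, {"x": 0, "y": 0, "z": 0, "ax": 0, "ay": 0, "az": 0, "gripper": 0.03}, {"x": 0, "y": 0, "z": 0, "ax": 0, "ay": 0, "az": 0, "gripper": 0.03}, {"x": 0, "y": 0, "z": 0, "ax": 0, "ay": 0, "az": 0, "gripper": 0.03}, {"x": 0, "y": 0, "z": 0.005, "ax": 0, "ay": 0, "az": 0, "gripper": 0.03}, {"x": 0, "y": 0, "z": 0.005, "ax": 0, "ay": 0, "az": 0, "gripper": 0.03}, {"x": 0, "y": 0, "z": 0.005, "ax": 0, "ay": 0, "az": 0, "gripper": 0.03}, {"x": 0, "y": 0, "z": 0.005, "ax": 0, "ay": 0, "az": 0, "gripper": 0.03}, {"x": 0, "y": 0, "z": 0, "ax": 0, "ay": 0, "az": 0, "gripper": 0.03}, {"x": 0, "y": 0, "z": 0, "ax": 0, "ay": 0, "az": 0, "gripper": 0.03}]}}

```text
t: 10.3
tcp_pos: [629.6, -187.9, 131.0]
ee_rot: [3.141, -0.0, -3.141]
ft_force: [-0.0, 0.4, -1.5]
grip_width: 0.498
gripper_force: 41.1
```

Request:
{"fn": "send_rows", "kwargs": {"motion": [{"x": 0, "y": 0, "z": 0.006, "ax": 0, "ay": 0, "az": 0, "gripper": 0.03}, {"x": 0, "y": 0, "z": 0.006, "ax": 0, "ay": 0, "az": 0, "gripper": 0.03}, {"x": 0, "y": 0, "z": 0.006, "ax": 0, "ay": 0, "az": 0, "gripper": 0.03}, {"x": 0, "y": 0, "z": 0.006, "ax": 0, "ay": 0, "az": 0, "gripper": 0.03}, {"x": 0, "y": 0, "z": 0.006, "ax": 0, "ay": 0, "az": 0, "gripper": 0.03}, {"x": 0, "y": 0, "z": 0.006, "ax": 0, "ay": 0, "az": 0, "gripper": 0.03}, {"x": 0, "y": 0, "z": 0.006, "ax": 0, "ay": 0, "az": 0, "gripper": 0.03}, {"x": 0, "y": 0, "z": 0.002, "ax": 0, "ay": 0, "az": 0, "gripper": 0.03}, {"x": 0, "y": 0, "z": 0, "ax": 0, "ay": 0, "az": 0, "gripper": 0.03}, {"x": 0, "y": 0, "z": 0, "ax": 0, "ay": 0, "az": 0, "gripper": 0.03}]}}

```text
t: 11.3
tcp_pos: [629.8, -188.1, 87.5]
ee_rot: [-3.141, 0.0, -3.141]
ft_force: [0.2, -0.2, -1.3]
grip_width: 0.498
gripper_force: 41.1
```

Request:
{"fn": "send_rows", "kwargs": {"motion": [{"x": 0, "y": 0, "z": 0.002, "ax": 0, "ay": 0, "az": 0, "gripper": 0.03}, {"x": 0, "y": 0, "z": 0, "ax": 0, "ay": 0, "az": 0, "gripper": 0.03}, {"x": 0, "y": 0, "z": 0, "ax": 0, "ay": 0, "az": 0, "gripper": 0.065}, {"x": 0, "y": 0, "z": 0, "ax": 0, "ay": 0, "az": 0, "gripper": 0.065}, {"x": 0, "y": 0, "z": 0, "ax": 0, "ay": 0, "az": 0, "gripper": 0.065}, {"x": 0, "y": 0, "z": 0, "ax": 0, "ay": 0, "az": 0, "gripper": 0.065}, {"x": 0, "y": 0, "z": -0.02, "ax": 0, "ay": 0, "az": 0, "gripper": 0.065}, {"x": 0, "y": 0, "z": -0.04, "ax": 0, "ay": 0, "az": 0, "gripper": 0.065}, {"x": 0, "y": 0, "z": -0.04, "ax": 0, "ay": 0, "az": 0, "gripper": 0.085}, {"x": -0.006, "y": 0.038, "z": 0, "ax": 0, "ay": 0, "az": 0, "gripper": 0.085}, {"x": -0.01, "y": 0.038, "z": 0, "ax": 0, "ay": 0, "az": 0, "gripper": 0.085}, {"x": -0.01, "y": 0.038, "z": 0, "ax": 0, "ay": 0, "az": 0, "gripper": 0.085}, {"x": -0.01, "y": 0.038, "z": 0, "ax": 0, "ay": 0, "az": 0, "gripper": 0.085}, {"x": -0.01, "y": 0.039, "z": 0, "ax": 0, "ay": 0, "az": 0, "gripper": 0.085}, {"x": 0, "y": 0, "z": 0, "ax": 0, "ay": 0, "az": 0, "gripper": 0.085}, {"x": 0, "y": 0, "z": 0, "ax": 0, "ay": 0, "az": 0, "gripper": 0.085}, {"x": 0, "y": 0, "z": 0, "ax": 0, "ay": 0, "az": 0, "gripper": 0.085}]}}

```text
t: 13.0
tcp_pos: [675.4, 2.2, 185.2]
ee_rot: [-3.141, -0.0, 3.142]
ft_force: [-0.7, 0.1, 0.1]
grip_width: 0.997
gripper_force: 0.0
```

```bash
python3 ring.py top side wrist
```

```text
top area 335.0 model 356.75 px [259.96 138.3 ] xy [680.6    4.69]
top area 395.0 model 382.1875 px [348.26 150.07] xy [ 646.43 -201.26]
side area 338.0 model 375.9375 px [299.78 201.83] xy [680.89   3.01]
side area 494.0 model 450.125 px [301.07 248.73] xy [ 651.21 -141.74]
wrist area 2765.0 model 2460.3125 px [ 40.39 145.47] xy [ 639.53 -236.63]
wrist area 1375.0 model 1476.5 px [255.84 179.65] xy [678.31   4.48]
[675.41   1.6  185.33]
```

Request:
{"fn": "send_rows", "kwargs": {"force": 40, "motion": [{"x": -0.0035, "y": 0.0023, "z": 0, "ax": 0, "ay": 0, "az": 0, "gripper": 0.085}, {"x": 0, "y": 0, "z": 0.04, "ax": 0, "ay": 0, "az": 0, "gripper": 0.085}, {"x": 0, "y": 0, "z": 0.04, "ax": 0, "ay": 0, "az": 0, "gripper": 0.085}, {"x": 0, "y": 0, "z": 0.04, "ax": 0, "ay": 0, "az": 0, "gripper": 0.085}, {"x": 0, "y": 0, "z": 0.03, "ax": 0, "ay": 0, "az": 0, "gripper": 0.085}, {"x": 0, "y": 0, "z": 0.02, "ax": 0, "ay": 0, "az": 0, "gripper": 0.085}, {"x": 0, "y": 0, "z": 0, "ax": 0, "ay": 0, "az": 0, "gripper": 0.085}, {"x": 0, "y": 0, "z": 0, "ax": 0, "ay": 0, "az": 0, "gripper": 0.085}, {"x": 0, "y": 0, "z": 0, "ax": 0, "ay": 0, "az": 0, "gripper": 0.03}, {"x": 0, "y": 0, "z": 0, "ax": 0, "ay": 0, "az": 0, "gripper": 0.03}, {"x": 0, "y": 0, "z": 0, "ax": 0, "ay": 0, "az": 0, "gripper": 0.03}, {"x": 0, "y": 0, "z": 0, "ax": 0, "ay": 0, "az": 0, "gripper": 0.03}, {"x": 0, "y": 0, "z": 0, "ax": 0, "ay": 0, "az": 0, "gripper": 0.03}, {"x": 0, "y": 0, "z": 0, "ax": 0, "ay": 0, "az": 0, "gripper": 0.03}, {"x": 0, "y": 0, "z": 0, "ax": 0, "ay": 0, "az": 0, "gripper": 0.03}]}}

```text
t: 14.65
tcp_pos: [680.1, 5.2, 17.0]
ee_rot: [-3.141, 0.003, -3.141]
ft_force: [-0.7, 0.4, 6.3]
grip_width: 0.492
gripper_force: 41.6
```

Request:
{"fn": "send_rows", "kwargs": {"motion": [{"x": 0, "y": 0, "z": -0.042, "ax": 0, "ay": 0, "az": 0, "gripper": 0.03}, {"x": 0, "y": 0, "z": -0.042, "ax": 0, "ay": 0, "az": 0, "gripper": 0.03}, {"x": 0, "y": 0, "z": -0.042, "ax": 0, "ay": 0, "az": 0, "gripper": 0.03}, {"x": 0, "y": 0, "z": -0.042, "ax": 0, "ay": 0, "az": 0, "gripper": 0.03}, {"x": 0.025, "y": -0.0284, "z": 0, "ax": 0, "ay": 0, "az": 0, "gripper": 0.03}, {"x": 0.025, "y": -0.0284, "z": 0, "ax": 0, "ay": 0, "az": 0, "gripper": 0.03}, {"x": 0.025, "y": -0.0284, "z": 0, "ax": 0, "ay": 0, "az": 0, "gripper": 0.03}, {"x": 0.025, "y": -0.0284, "z": 0, "ax": 0, "ay": 0, "az": 0, "gripper": 0.03}, {"x": 0.025, "y": -0.0284, "z": 0, "ax": 0, "ay": 0, "az": 0, "gripper": 0.03}, {"x": 0.025, "y": -0.0284, "z": 0, "ax": 0, "ay": 0, "az": 0, "gripper": 0.03}, {"x": 0.025, "y": -0.0284, "z": 0, "ax": 0, "ay": 0, "az": 0, "gripper": 0.03}, {"x": 0.025, "y": -0.0284, "z": 0, "ax": 0, "ay": 0, "az": 0, "gripper": 0.03}, {"x": 0.025, "y": -0.0284, "z": 0, "ax": 0, "ay": 0, "az": 0, "gripper": 0.03}, {"x": 0.025, "y": -0.0284, "z": 0, "ax": 0, "ay": 0, "az": 0, "gripper": 0.03}, {"x": 0, "y": 0, "z": 0, "ax": 0, "ay": 0, "az": 0, "gripper": 0.03}, {"x": 0, "y": 0, "z": 0, "ax": 0, "ay": 0, "az": 0, "gripper": 0.03}, {"x": 0, "y": 0, "z": 0, "ax": 0, "ay": 0, "az": 0, "gripper": 0.03}]}}

```text
t: 16.35
tcp_pos: [429.6, -278.0, 183.3]
ee_rot: [3.141, 0.0, -3.141]
ft_force: [0.2, 0.4, -0.9]
grip_width: 0.497
gripper_force: 41.0
```

Request:
{"fn": "send_rows", "kwargs": {"motion": [{"x": -0.0013, "y": -0.0013, "z": 0, "ax": 0, "ay": 0, "az": 0, "gripper": 0.03}, {"x": 0, "y": 0, "z": 0.015, "ax": 0, "ay": 0, "az": 0, "gripper": 0.03}, {"x": 0, "y": 0, "z": 0.015, "ax": 0, "ay": 0, "az": 0, "gripper": 0.03}, {"x": 0, "y": 0, "z": 0, "ax": 0, "ay": 0, "az": 0, "gripper": 0.03}, {"x": 0, "y": 0, "z": 0, "ax": 0, "ay": 0, "az": 0, "gripper": 0.03}, {"x": 0, "y": 0, "z": 0.005, "ax": 0, "ay": 0, "az": 0, "gripper": 0.03}, {"x": 0, "y": 0, "z": 0.005, "ax": 0, "ay": 0, "az": 0, "gripper": 0.03}, {"x": 0, "y": 0, "z": 0.005, "ax": 0, "ay": 0, "az": 0, "gripper": 0.03}, {"x": 0, "y": 0, "z": 0.005, "ax": 0, "ay": 0, "az": 0, "gripper": 0.03}, {"x": 0, "y": 0, "z": 0, "ax": 0, "ay": 0, "az": 0, "gripper": 0.03}, {"x": 0, "y": 0, "z": 0, "ax": 0, "ay": 0, "az": 0, "gripper": 0.03}]}}

```text
t: 17.45
tcp_pos: [430.4, -280.0, 133.2]
ee_rot: [3.141, -0.0, -3.141]
ft_force: [1.1, 1.4, -1.6]
grip_width: 0.489
gripper_force: 41.0
```

Underside is at about 117 with no resistance, so it's threaded. I'll lower it fully.

Request:
{"fn": "send_rows", "kwargs": {"motion": [{"x": 0, "y": 0.0005, "z": 0.006, "ax": 0, "ay": 0, "az": 0, "gripper": 0.03}, {"x": 0, "y": 0, "z": 0.006, "ax": 0, "ay": 0, "az": 0, "gripper": 0.03}, {"x": 0, "y": 0, "z": 0.006, "ax": 0, "ay": 0, "az": 0, "gripper": 0.03}, {"x": 0, "y": 0, "z": 0.006, "ax": 0, "ay": 0, "az": 0, "gripper": 0.03}, {"x": 0, "y": 0, "z": 0.006, "ax": 0, "ay": 0, "az": 0, "gripper": 0.03}, {"x": 0, "y": 0, "z": 0.006, "ax": 0, "ay": 0, "az": 0, "gripper": 0.03}, {"x": 0, "y": 0, "z": 0.006, "ax": 0, "ay": 0, "az": 0, "gripper": 0.03}, {"x": 0, "y": 0, "z": 0.003, "ax": 0, "ay": 0, "az": 0, "gripper": 0.03}, {"x": 0, "y": 0, "z": 0, "ax": 0, "ay": 0, "az": 0, "gripper": 0.03}, {"x": 0, "y": 0, "z": 0, "ax": 0, "ay": 0, "az": 0, "gripper": 0.03}]}}

```text
t: 18.45
tcp_pos: [430.6, -279.6, 88.4]
ee_rot: [-3.141, 0.0, -3.141]
ft_force: [0.2, -0.8, -0.7]
grip_width: 0.493
gripper_force: 41.0
```

Request:
{"fn": "send_rows", "kwargs": {"motion": [{"x": 0, "y": 0, "z": 0.002, "ax": 0, "ay": 0, "az": 0, "gripper": 0.03}, {"x": 0, "y": 0, "z": 0, "ax": 0, "ay": 0, "az": 0, "gripper": 0.065}, {"x": 0, "y": 0, "z": 0, "ax": 0, "ay": 0, "az": 0, "gripper": 0.065}, {"x": 0, "y": 0, "z": 0, "ax": 0, "ay": 0, "az": 0, "gripper": 0.065}, {"x": 0, "y": 0, "z": 0, "ax": 0, "ay": 0, "az": 0, "gripper": 0.065}, {"x": 0, "y": 0, "z": -0.02, "ax": 0, "ay": 0, "az": 0, "gripper": 0.065}, {"x": 0, "y": 0, "z": -0.045, "ax": 0, "ay": 0, "az": 0, "gripper": 0.065}, {"x": 0, "y": 0, "z": -0.045, "ax": 0, "ay": 0, "az": 0, "gripper": 0.032}, {"x": 0, "y": 0, "z": 0, "ax": 0, "ay": 0, "az": 0.1346, "gripper": 0.032}, {"x": 0, "y": 0, "z": 0, "ax": 0, "ay": 0, "az": 0.1346, "gripper": 0.032}, {"x": 0, "y": 0, "z": 0, "ax": 0, "ay": 0, "az": 0.1346, "gripper": 0.032}, {"x": 0, "y": 0, "z": 0, "ax": 0, "ay": 0, "az": 0.1346, "gripper": 0.032}, {"x": 0, "y": 0, "z": 0, "ax": 0, "ay": 0, "az": 0.1346, "gripper": 0.032}, {"x": 0, "y": 0, "z": 0, "ax": 0, "ay": 0, "az": 0.1346, "gripper": 0.032}, {"x": 0, "y": 0, "z": 0, "ax": 0, "ay": 0, "az": 0.1346, "gripper": 0.032}, {"x": 0, "y": 0, "z": 0, "ax": 0, "ay": 0, "az": 0.1346, "gripper": 0.032}, {"x": 0, "y": 0, "z": 0, "ax": 0, "ay": 0, "az": 0.1346, "gripper": 0.032}, {"x": 0, "y": 0, "z": 0, "ax": 0, "ay": 0, "az": 0.1346, "gripper": 0.032}, {"x": 0, "y": 0, "z": 0, "ax": 0, "ay": 0, "az": 0.1344, "gripper": 0.032}, {"x": 0, "y": 0, "z": 0, "ax": 0, "ay": 0, "az": 0, "gripper": 0.032}]}}

```text
t: 20.45
tcp_pos: [430.4, -279.5, 196.3]
ee_rot: [-3.141, -0.0, 1.66]
ft_force: [-0.4, -1.2, 0.5]
grip_width: 0.376
gripper_force: 0.0
```

Request:
{"fn": "send_rows", "kwargs": {"motion": [{"x": 0.0341, "y": 0.0054, "z": 0, "ax": 0, "ay": 0, "az": 0, "gripper": 0.032}, {"x": 0.0341, "y": 0.0054, "z": 0, "ax": 0, "ay": 0, "az": 0, "gripper": 0.032}, {"x": 0.0341, "y": 0.0054, "z": 0, "ax": 0, "ay": 0, "az": 0, "gripper": 0.032}, {"x": 0.0341, "y": 0.0054, "z": 0, "ax": 0, "ay": 0, "az": 0, "gripper": 0.032}, {"x": 0.0341, "y": 0.0054, "z": 0, "ax": 0, "ay": 0, "az": 0, "gripper": 0.032}, {"x": 0.0341, "y": 0.0054, "z": 0, "ax": 0, "ay": 0, "az": 0, "gripper": 0.032}, {"x": 0.0341, "y": 0.0054, "z": 0, "ax": 0, "ay": 0, "az": 0, "gripper": 0.032}, {"x": 0.0341, "y": 0.0054, "z": 0, "ax": 0, "ay": 0, "az": 0, "gripper": 0.032}, {"x": 0.0341, "y": 0.0054, "z": 0, "ax": 0, "ay": 0, "az": 0, "gripper": 0.032}, {"x": 0.0341, "y": 0.0054, "z": 0, "ax": 0, "ay": 0, "az": 0, "gripper": 0.032}, {"x": 0.0341, "y": 0.0054, "z": 0, "ax": 0, "ay": 0, "az": 0, "gripper": 0.032}, {"x": 0.0341, "y": 0.0054, "z": 0, "ax": 0, "ay": 0, "az": 0, "gripper": 0.032}, {"x": 0.0341, "y": 0.0054, "z": 0, "ax": 0, "ay": 0, "az": 0, "gripper": 0.032}, {"x": 0.0341, "y": 0.0054, "z": 0, "ax": 0, "ay": 0, "az": 0, "gripper": 0.032}, {"x": 0, "y": 0, "z": 0, "ax": 0, "ay": 0, "az": 0, "gripper": 0.032}, {"x": 0, "y": 0, "z": 0, "ax": 0, "ay": 0, "az": 0, "gripper": 0.032}, {"x": 0, "y": 0, "z": 0, "ax": 0, "ay": 0, "az": 0, "gripper": 0.032}]}}

```text
t: 22.15
tcp_pos: [462.3, 202.0, 196.2]
ee_rot: [-3.141, 0.001, 1.663]
ft_force: [-0.0, -0.6, 0.6]
grip_width: 0.374
gripper_force: 0.0
```

Run:
```python
from fit import *
o=arm.get_obs();c=cam("wrist");im=arm.read_camera("wrist")[:,:,::-1].copy();print(o["tcp_pos"],o["ee_rot"])
np.savez("w3.npz",K=c[0],R=c[1],t=c[2])
cv2.imwrite("pics/w3.png",cv2.resize(im,(800,600),interpolation=cv2.INTER_CUBIC))
```

```text
[462.32 202.03 196.18] [-3.14  0.    1.66]
```

View pics/w3.png

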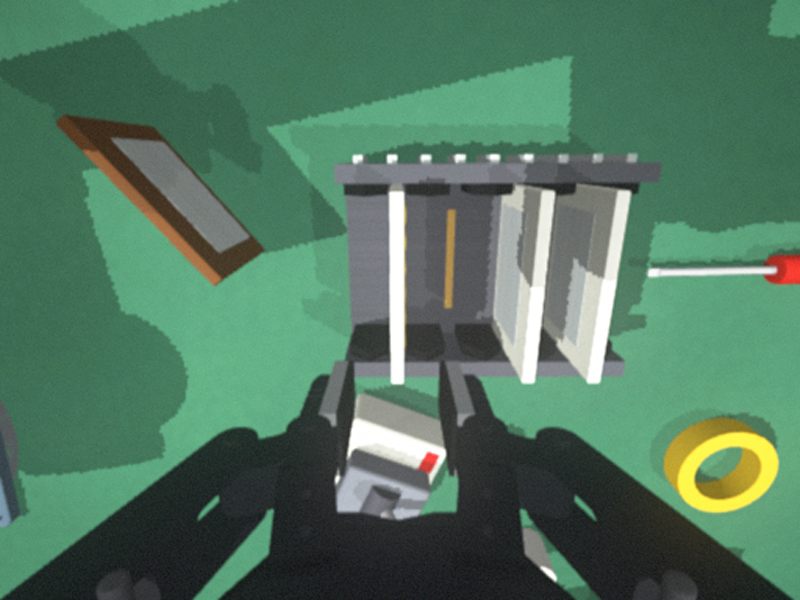

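The wrist view shows board top edges from (397,187) to (398,382), (548,190) to (529,382), and (623,192) to (596,382). The fingers are nicely aligned.

Run:
```python
from fit import *
z=np.load("w3.npz");c=(z["K"],z["R"],z["t"])
np.set_printoptions(suppress=True,precision=3)
for l in [[(397,187),(397.5,382)],[(548,190),(529,382)],[(623,192),(596,382)]]:
    b=back(c,(np.array(l,float)+.5)/1.5625-.5,100);d=b[0]-b[1];print("board",b.mean(0),"len",np.hypot(*d[:2]),"yaw",np.arctan2(-d[0],d[1]))
```

```text
board [460.561 208.062 100.   ] len 121.21853723162317 yaw 0.09509843017984598
board [544.156 214.968 100.   ] len 119.62163288373496 yaw 0.10402428733101719
board [586.318 218.318 100.   ] len 118.57399243906278 yaw 0.11616904626681958
```

Request:
{"fn": "send_rows", "kwargs": {"force": 50, "motion": [{"x": 0.004, "y": -0.001, "z": 0, "ax": 0, "ay": 0, "az": 0, "gripper": 0.032}, {"x": 0, "y": 0, "z": 0.04, "ax": 0, "ay": 0, "az": 0, "gripper": 0.032}, {"x": 0, "y": 0, "z": 0.03, "ax": 0, "ay": 0, "az": 0, "gripper": 0.032}, {"x": 0, "y": 0, "z": 0.03, "ax": 0, "ay": 0, "az": 0, "gripper": 0.032}, {"x": 0, "y": 0, "z": 0.017, "ax": 0, "ay": 0, "az": 0, "gripper": 0.032}, {"x": 0, "y": 0, "z": 0, "ax": 0, "ay": 0, "az": 0, "gripper": 0.032}, {"x": 0, "y": 0, "z": 0, "ax": 0, "ay": 0, "az": 0, "gripper": 0.032}, {"x": 0, "y": 0, "z": 0, "ax": 0, "ay": 0, "az": 0, "gripper": 0}, {"x": 0, "y": 0, "z": 0, "ax": 0, "ay": 0, "az": 0, "gripper": 0}, {"x": 0, "y": 0, "z": 0, "ax": 0, "ay": 0, "az": 0, "gripper": 0}, {"x": 0, "y": 0, "z": 0, "ax": 0, "ay": 0, "az": 0, "gripper": 0}, {"x": 0, "y": 0, "z": 0, "ax": 0, "ay": 0, "az": 0, "gripper": 0}]}}

```text
t: 23.4
tcp_pos: [462.4, 206.8, 80.8]
ee_rot: [3.138, -0.0, 1.662]
ft_force: [-0.8, -0.2, 6.4]
grip_width: 0.079
gripper_force: 50.4
```

Request:
{"fn": "send_rows", "kwargs": {"motion": [{"x": 0, "y": 0, "z": -0.01, "ax": 0, "ay": 0, "az": 0, "gripper": 0}, {"x": 0, "y": 0, "z": -0.02, "ax": 0, "ay": 0, "az": 0, "gripper": 0}, {"x": 0, "y": 0, "z": -0.02, "ax": 0, "ay": 0, "az": 0, "gripper": 0}, {"x": 0, "y": 0, "z": -0.02, "ax": 0, "ay": 0, "az": 0, "gripper": 0}, {"x": 0, "y": 0, "z": -0.02, "ax": 0, "ay": 0, "az": 0, "gripper": 0}, {"x": 0, "y": 0, "z": -0.025, "ax": 0, "ay": 0, "az": 0, "gripper": 0}, {"x": 0, "y": 0, "z": -0.025, "ax": 0, "ay": 0, "az": 0, "gripper": 0}, {"x": 0, "y": 0, "z": 0, "ax": 0, "ay": 0, "az": 0.083, "gripper": 0}, {"x": 0, "y": 0, "z": 0, "ax": 0, "ay": 0, "az": 0, "gripper": 0}, {"x": 0, "y": 0, "z": 0, "ax": 0, "ay": 0, "az": 0, "gripper": 0}, {"x": 0, "y": 0, "z": 0, "ax": 0, "ay": 0, "az": 0, "gripper": 0}]}}

```text
t: 24.5
tcp_pos: [460.4, 206.5, 218.7]
ee_rot: [-3.14, 0.0, 1.58]
ft_force: [-0.0, -0.6, -1.6]
grip_width: 0.08
gripper_force: 49.2
```

Run:
```python
from fit import *
o=arm.get_obs();c=cam("wrist");im=arm.read_camera("wrist")[:,:,::-1].copy();print(o["tcp_pos"],o["ee_rot"])
t=o["tcp_pos"];np.savez("w4.npz",K=c[0],R=c[1],t=c[2])
a=cv2.resize(im[150:384,130:390],None,fx=2,fy=2,interpolation=cv2.INTER_CUBIC)
s=cam("side");u,v=proj(s,t)[0].astype(int);si=arm.read_camera("side")[:,:,::-1][v-60:v+60,u-60:u+60]
b=cv2.resize(si,(234*2*1,234*2),interpolation=cv2.INTER_CUBIC)
cv2.imwrite("pics/w4.png",np.hstack([a,b])[:, :800]);print(a.shape,b.shape,u,v)
top=t+[0,0,20]
for y in(-60,60): print(y,proj(c,t+[0,y,19.2]),proj(s,[t+[0,y,19.2],t+[0,y,-70.8]]))
```

```text
[460.45 206.52 218.65] [-3.14  0.    1.58]
(468, 520, 3) (468, 468, 3) 205 98
-60 [[255.52 349.16]] [[207.01 106.05]
 [208.94 135.39]]
60 [[258.51 150.34]] [[204.08  79.23]
 [206.05 107.99]]
```

View pics/w4.png

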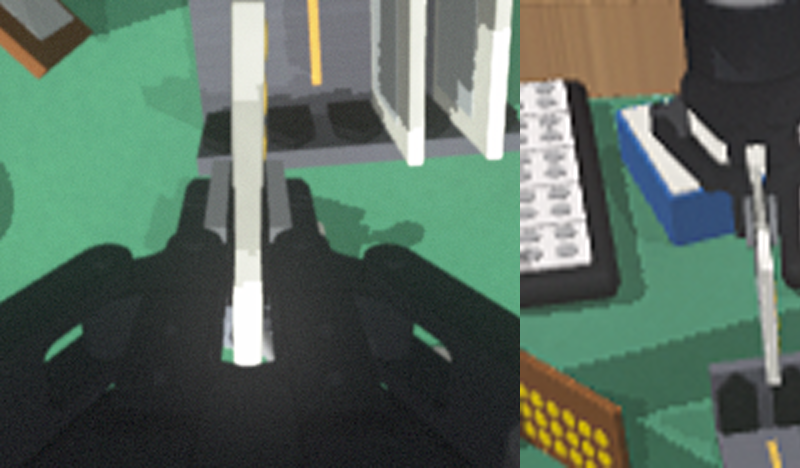

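The view shows the board held vertically between the pads, with its top end at crop (247,2) and its lower end hidden by the palm. I'll measure its +y end numerically.

```bash
cat > bend.py <<'E'
from fit import *
o=arm.get_obs();c=cam("wrist");t=o["tcp_pos"];im=arm.read_camera("wrist").astype(float);g=im.min(2)
y0,x0=0,0
a=proj(c,[t+[0,60,19.2]])[0];u=int(round(a[0]));v=int(round(a[1]))
print("tcp",t,"yaw",o["ee_rot"],"pred",a)
print("col profile",[(r,int(np.median(g[r,u-1:u+2]))) for r in range(v-14,v+10,1)])
for dr in(8,30,60,90):
    r=v+dr;w=np.where(g[r,u-14:u+14]>150)[0]+u-14;print("row",r,"white cols",w.min() if len(w) else None,w.max() if len(w) else None)
for yy in(-2,0,2):print(yy,proj(c,[t+[0,60+yy,19.2]])[0])
E
python3 bend.py
```

```text
tcp [460.69 206.54 218.68] yaw [-3.14  0.    1.58] pred [258.51 150.34]
col profile [(136, 136), (137, 137), (138, 138), (139, 141), (140, 138), (141, 137), (142, 138), (143, 140), (144, 143), (145, 142), (146, 140), (147, 142), (148, 142), (149, 139), (150, 153), (151, 193), (152, 219), (153, 225), (154, 228), (155, 225), (156, 227), (157, 227), (158, 227), (159, 227)]
row 158 white cols 245 262
row 180 white cols 246 261
row 210 white cols 246 261
row 240 white cols 247 260
-2 [258.45 154.65]
0 [258.51 150.34]
2 [258.57 145.99]
```

Request:
{"fn": "send_rows", "kwargs": {"motion": [{"x": -0.0338, "y": 0.0002, "z": 0, "ax": 0, "ay": 0, "az": 0, "gripper": 0}, {"x": -0.0338, "y": 0.0002, "z": 0, "ax": 0, "ay": 0, "az": 0, "gripper": 0}, {"x": -0.0338, "y": 0.0002, "z": 0, "ax": 0, "ay": 0, "az": 0, "gripper": 0}, {"x": -0.0338, "y": 0.0002, "z": 0, "ax": 0, "ay": 0, "az": 0, "gripper": 0}, {"x": -0.0338, "y": 0.0002, "z": 0, "ax": 0, "ay": 0, "az": 0, "gripper": 0}, {"x": -0.0338, "y": 0.0002, "z": 0, "ax": 0, "ay": 0, "az": 0, "gripper": 0}, {"x": -0.0338, "y": 0.0002, "z": 0, "ax": 0, "ay": 0, "az": 0, "gripper": 0}, {"x": -0.0338, "y": 0.0002, "z": 0, "ax": 0, "ay": 0, "az": 0, "gripper": 0}, {"x": -0.0338, "y": 0.0002, "z": 0, "ax": 0, "ay": 0, "az": 0, "gripper": 0}, {"x": -0.0338, "y": 0.0002, "z": 0, "ax": 0, "ay": 0, "az": 0, "gripper": 0}, {"x": -0.0338, "y": 0.0002, "z": 0, "ax": 0, "ay": 0, "az": 0, "gripper": 0}, {"x": -0.0338, "y": 0.0002, "z": 0, "ax": 0, "ay": 0, "az": 0, "gripper": 0}, {"x": -0.0338, "y": 0.0002, "z": 0, "ax": 0, "ay": 0, "az": 0, "gripper": 0}, {"x": 0, "y": 0, "z": 0, "ax": 0, "ay": 0, "az": 0, "gripper": 0}, {"x": 0, "y": 0, "z": 0.02, "ax": 0, "ay": 0, "az": 0, "gripper": 0}, {"x": 0, "y": 0, "z": 0.02, "ax": 0, "ay": 0, "az": 0, "gripper": 0}, {"x": 0, "y": 0, "z": 0.02, "ax": 0, "ay": 0, "az": 0, "gripper": 0}, {"x": 0, "y": 0, "z": 0, "ax": 0, "ay": 0, "az": 0, "gripper": 0}, {"x": 0, "y": 0, "z": 0, "ax": 0, "ay": 0, "az": 0, "gripper": 0}, {"x": 0, "y": 0, "z": 0, "ax": 0, "ay": 0, "az": 0, "gripper": 0}]}}

```text
t: 26.65
tcp_pos: [467.8, -233.0, 160.4]
ee_rot: [3.14, 0.001, 1.579]
ft_force: [0.7, -0.1, -1.8]
grip_width: 0.078
gripper_force: 49.1
```

Run:
```python
from fit import *
o=arm.get_obs();c=cam("wrist");im=arm.read_camera("wrist")[:,:,::-1].copy();print(o["tcp_pos"],o["ee_rot"])
np.savez("w5.npz",K=c[0],R=c[1],t=c[2])
cv2.imwrite("pics/w5.png",cv2.resize(im[60:360,56:456],(800,600),interpolation=cv2.INTER_CUBIC))
for p in[(530.5,-233.3,.0075)]:
  for l in[(102,74.5,65),(-102,74.5,65),(100,45,126),(-63,74.5,65),(-84,58,64.5),(-42,58,64.5)]: print(l,2*(proj(c,rz(p[2])@np.array(l)+[p[0],p[1],0])[0]-[56,60]))
```

```text
[ 467.83 -232.95  160.44] [3.14 0.   1.58]
(102, 74.5, 65) [785.97 102.01]
(-102, 74.5, 65) [306.21 101.77]
(100, 45, 126) [885.91 200.1 ]
(-63, 74.5, 65) [398.07 101.82]
(-84, 58, 64.5) [349.72 141.28]
(-42, 58, 64.5) [446.2  141.32]
```

View pics/w5.png

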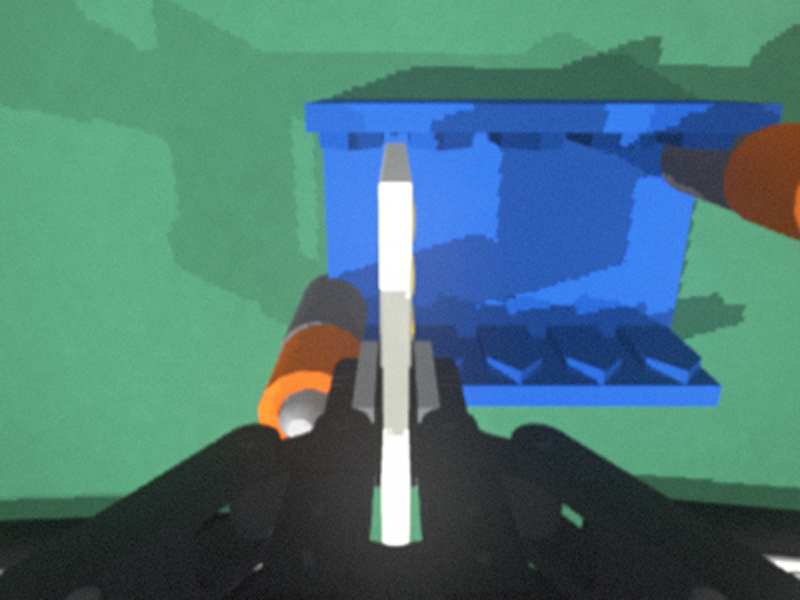

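Both sleeves sit on their shafts. The board's end at (397,143) lines up with slot 1, predicted at column 398, so I'll lower it.

Request:
{"fn": "send_rows", "kwargs": {"motion": [{"x": 0, "y": 0, "z": 0.008, "ax": 0, "ay": 0, "az": 0, "gripper": 0}, {"x": 0, "y": 0, "z": 0.008, "ax": 0, "ay": 0, "az": 0, "gripper": 0}, {"x": 0, "y": 0, "z": 0.005, "ax": 0, "ay": 0, "az": 0, "gripper": 0}, {"x": 0, "y": 0, "z": 0.005, "ax": 0, "ay": 0, "az": 0, "gripper": 0}, {"x": 0, "y": 0, "z": 0.005, "ax": 0, "ay": 0, "az": 0, "gripper": 0}, {"x": 0, "y": 0, "z": 0.005, "ax": 0, "ay": 0, "az": 0, "gripper": 0}, {"x": 0, "y": 0, "z": 0.005, "ax": 0, "ay": 0, "az": 0, "gripper": 0}, {"x": 0, "y": 0, "z": 0.005, "ax": 0, "ay": 0, "az": 0, "gripper": 0}, {"x": 0, "y": 0, "z": 0, "ax": 0, "ay": 0, "az": 0, "gripper": 0}, {"x": 0, "y": 0, "z": 0, "ax": 0, "ay": 0, "az": 0, "gripper": 0}]}}

```text
t: 27.7
tcp_pos: [467.1, -232.7, 113.2]
ee_rot: [-3.141, -0.0, 1.579]
ft_force: [0.9, 0.2, -1.5]
grip_width: 0.08
gripper_force: 49.2
```

Request:
{"fn": "send_rows", "kwargs": {"motion": [{"x": 0, "y": 0, "z": 0.007, "ax": 0, "ay": 0, "az": 0, "gripper": 0}, {"x": 0, "y": 0, "z": 0.007, "ax": 0, "ay": 0, "az": 0, "gripper": 0}, {"x": 0, "y": 0, "z": 0.007, "ax": 0, "ay": 0, "az": 0, "gripper": 0}, {"x": 0, "y": 0, "z": 0.007, "ax": 0, "ay": 0, "az": 0, "gripper": 0}, {"x": 0, "y": 0, "z": 0.002, "ax": 0, "ay": 0, "az": 0, "gripper": 0}, {"x": 0, "y": 0, "z": 0.002, "ax": 0, "ay": 0, "az": 0, "gripper": 0}, {"x": 0, "y": 0, "z": 0, "ax": 0, "ay": 0, "az": 0, "gripper": 0}, {"x": 0, "y": 0, "z": 0, "ax": 0, "ay": 0, "az": 0, "gripper": 0}]}}

```text
t: 28.5
tcp_pos: [467.3, -232.9, 81.5]
ee_rot: [3.141, 0.0, 1.579]
ft_force: [-0.6, 0.2, -1.8]
grip_width: 0.079
gripper_force: 49.2
```

Request:
{"fn": "send_rows", "kwargs": {"motion": [{"x": 0, "y": 0, "z": 0.0015, "ax": 0, "ay": 0, "az": 0, "gripper": 0}, {"x": 0, "y": 0, "z": 0, "ax": 0, "ay": 0, "az": 0, "gripper": 0}, {"x": 0, "y": 0, "z": 0, "ax": 0, "ay": 0, "az": 0, "gripper": 0}, {"x": 0, "y": 0, "z": 0, "ax": 0, "ay": 0, "az": 0, "gripper": 0}]}}

```text
t: 28.9
tcp_pos: [467.6, -233.0, 80.9]
ee_rot: [3.14, 0.001, 1.579]
ft_force: [-1.9, 0.9, 5.6]
grip_width: 0.082
gripper_force: 50.3
```

Request:
{"fn": "send_rows", "kwargs": {"motion": [{"x": 0, "y": 0, "z": 0, "ax": 0, "ay": 0, "az": 0, "gripper": 0.032}, {"x": 0, "y": 0, "z": 0, "ax": 0, "ay": 0, "az": 0, "gripper": 0.032}, {"x": 0, "y": 0, "z": 0, "ax": 0, "ay": 0, "az": 0, "gripper": 0.032}, {"x": 0, "y": 0, "z": -0.02, "ax": 0, "ay": 0, "az": 0, "gripper": 0.032}, {"x": 0, "y": 0, "z": -0.05, "ax": 0, "ay": 0, "az": 0, "gripper": 0.032}, {"x": 0, "y": 0, "z": -0.05, "ax": 0, "ay": 0, "az": -0.083, "gripper": 0.032}, {"x": 0.0337, "y": 0.0091, "z": 0, "ax": 0, "ay": 0, "az": 0, "gripper": 0.032}, {"x": 0.0337, "y": 0.0091, "z": 0, "ax": 0, "ay": 0, "az": 0, "gripper": 0.032}, {"x": 0.0337, "y": 0.0091, "z": 0, "ax": 0, "ay": 0, "az": 0, "gripper": 0.032}, {"x": 0.0337, "y": 0.0091, "z": 0, "ax": 0, "ay": 0, "az": 0, "gripper": 0.032}, {"x": 0.0337, "y": 0.0091, "z": 0, "ax": 0, "ay": 0, "az": 0, "gripper": 0.032}, {"x": 0.0337, "y": 0.0091, "z": 0, "ax": 0, "ay": 0, "az": 0, "gripper": 0.032}, {"x": 0.0337, "y": 0.0091, "z": 0, "ax": 0, "ay": 0, "az": 0, "gripper": 0.032}, {"x": 0.0337, "y": 0.0091, "z": 0, "ax": 0, "ay": 0, "az": 0, "gripper": 0.032}, {"x": 0.0337, "y": 0.0091, "z": 0, "ax": 0, "ay": 0, "az": 0, "gripper": 0.032}, {"x": 0.0337, "y": 0.0091, "z": 0, "ax": 0, "ay": 0, "az": 0, "gripper": 0.032}, {"x": 0.0337, "y": 0.0091, "z": 0, "ax": 0, "ay": 0, "az": 0, "gripper": 0.032}, {"x": 0.0337, "y": 0.0091, "z": 0, "ax": 0, "ay": 0, "az": 0, "gripper": 0.032}, {"x": 0.0337, "y": 0.0091, "z": 0, "ax": 0, "ay": 0, "az": 0, "gripper": 0.032}, {"x": 0, "y": 0, "z": 0, "ax": 0, "ay": 0, "az": 0, "gripper": 0.032}]}}

```text
t: 30.9
tcp_pos: [545.3, 218.1, 199.4]
ee_rot: [3.141, -0.002, 1.665]
ft_force: [0.2, -0.5, -1.1]
grip_width: 0.376
gripper_force: 0.0
```

Run:
```python
from fit import *
im=[]
import numpy as np
T=cam("top");x=arm.read_camera("top")[:,:,::-1];im=cv2.resize(x[140:260,310:430],(480,480),interpolation=cv2.INTER_CUBIC)
cv2.imwrite("raw_chk.png",x)
o=arm.get_obs();print(o["tcp_pos"],o["ee_rot"],o["ft_force"])
c=cam("wrist");y=arm.read_camera("wrist")[:,:,::-1].copy();cv2.imwrite("raw_w6.png",y);g=y.astype(int).min(2)
for yy in (30,45):
    for bx in (545.5,587):
        P=[bx-yy*.09,213.6+yy,100];u,v=proj(c,P)[0];v=int(round(v));w=np.where(g[v]>140)[0];print(yy,bx,"pred",u,v,"white",w[(w>u-30)&(w<u+30)])
```

```text
[545.03 216.14 199.28] [-3.14 -0.    1.66] [-0.06 -0.41  0.7 ]
30 545.5 pred 255.80618855069065 163 white [249 250 251 252 253 254 255 256 257 258 259]
30 587 pred 300.595444651999 168 white [289 290 291 292 293 294 295 296 297 298 299 300 301 302 303 304]
45 545.5 pred 255.92142888028033 147 white [249 250 251 252 253 254 255 256 257 258 259]
45 587 pred 301.5846704432695 151 white [290 291 292 293 296 297 298 299 300 301 302 303 304]
```

Request:
{"fn": "send_rows", "kwargs": {"motion": [{"x": 0, "y": 0, "z": 0, "ax": 0, "ay": 0, "az": 0, "gripper": 0.032}, {"x": 0, "y": 0.0005, "z": 0.04, "ax": 0, "ay": 0, "az": 0, "gripper": 0.032}, {"x": 0, "y": 0, "z": 0.03, "ax": 0, "ay": 0, "az": 0, "gripper": 0.032}, {"x": 0, "y": 0, "z": 0.03, "ax": 0, "ay": 0, "az": 0, "gripper": 0.032}, {"x": 0, "y": 0, "z": 0.018, "ax": 0, "ay": 0, "az": 0, "gripper": 0.032}, {"x": 0, "y": 0, "z": 0, "ax": 0, "ay": 0, "az": 0, "gripper": 0.032}, {"x": 0, "y": 0, "z": 0, "ax": 0, "ay": 0, "az": 0, "gripper": 0.032}, {"x": 0, "y": 0, "z": 0, "ax": 0, "ay": 0, "az": 0, "gripper": 0}, {"x": 0, "y": 0, "z": 0, "ax": 0, "ay": 0, "az": 0, "gripper": 0}, {"x": 0, "y": 0, "z": 0, "ax": 0, "ay": 0, "az": 0, "gripper": 0}, {"x": 0, "y": 0, "z": 0, "ax": 0, "ay": 0, "az": 0, "gripper": 0}, {"x": 0, "y": 0, "z": 0, "ax": 0, "ay": 0, "az": 0, "gripper": 0}]}}

```text
t: 32.2
tcp_pos: [546.9, 214.3, 83.6]
ee_rot: [3.138, 0.0, 1.662]
ft_force: [0.2, -1.2, 6.0]
grip_width: 0.077
gripper_force: 50.4
```

Request:
{"fn": "send_rows", "kwargs": {"motion": [{"x": 0, "y": 0, "z": -0.01, "ax": 0, "ay": 0, "az": 0, "gripper": 0}, {"x": 0, "y": 0, "z": -0.02, "ax": 0, "ay": 0, "az": 0, "gripper": 0}, {"x": 0, "y": 0, "z": -0.02, "ax": 0, "ay": 0, "az": 0, "gripper": 0}, {"x": 0, "y": 0, "z": -0.02, "ax": 0, "ay": 0, "az": 0, "gripper": 0}, {"x": 0, "y": 0, "z": -0.02, "ax": 0, "ay": 0, "az": 0, "gripper": 0}, {"x": 0, "y": 0, "z": -0.025, "ax": 0, "ay": 0, "az": 0, "gripper": 0}, {"x": 0, "y": 0, "z": -0.025, "ax": 0, "ay": 0, "az": 0, "gripper": 0}, {"x": 0, "y": 0, "z": 0, "ax": 0, "ay": 0, "az": 0.083, "gripper": 0}, {"x": 0, "y": 0, "z": 0, "ax": 0, "ay": 0, "az": 0, "gripper": 0}, {"x": 0, "y": 0, "z": 0, "ax": 0, "ay": 0, "az": 0, "gripper": 0}, {"x": 0, "y": 0, "z": 0, "ax": 0, "ay": 0, "az": 0, "gripper": 0}]}}

```text
t: 33.3
tcp_pos: [545.1, 214.3, 221.1]
ee_rot: [-3.14, 0.0, 1.58]
ft_force: [-1.0, 0.5, -1.7]
grip_width: 0.077
gripper_force: 49.4
```

```bash
sed -i 's/19.2/16.4/g' bend.py; python3 bend.py
```

```text
tcp [545.14 214.28 221.06] yaw [-3.14  0.    1.58] pred [258.48 149.31]
col profile [(135, 135), (136, 137), (137, 135), (138, 136), (139, 136), (140, 136), (141, 140), (142, 137), (143, 141), (144, 139), (145, 141), (146, 141), (147, 148), (148, 179), (149, 209), (150, 224), (151, 225), (152, 225), (153, 224), (154, 224), (155, 225), (156, 224), (157, 224), (158, 225)]
row 157 white cols 246 261
row 179 white cols 246 261
row 209 white cols 246 260
row 239 white cols 247 260
-2 [258.41 153.53]
0 [258.48 149.31]
2 [258.54 145.04]
```

Request:
{"fn": "send_rows", "kwargs": {"motion": [{"x": -0.0344, "y": -0.0031, "z": 0, "ax": 0, "ay": 0, "az": 0, "gripper": 0}, {"x": -0.0344, "y": -0.0031, "z": 0, "ax": 0, "ay": 0, "az": 0, "gripper": 0}, {"x": -0.0344, "y": -0.0031, "z": 0, "ax": 0, "ay": 0, "az": 0, "gripper": 0}, {"x": -0.0344, "y": -0.0031, "z": 0, "ax": 0, "ay": 0, "az": 0, "gripper": 0}, {"x": -0.0344, "y": -0.0031, "z": 0, "ax": 0, "ay": 0, "az": 0, "gripper": 0}, {"x": -0.0344, "y": -0.0031, "z": 0, "ax": 0, "ay": 0, "az": 0, "gripper": 0}, {"x": -0.0344, "y": -0.0031, "z": 0, "ax": 0, "ay": 0, "az": 0, "gripper": 0}, {"x": -0.0344, "y": -0.0031, "z": 0, "ax": 0, "ay": 0, "az": 0, "gripper": 0}, {"x": -0.0344, "y": -0.0031, "z": 0, "ax": 0, "ay": 0, "az": 0, "gripper": 0}, {"x": -0.0344, "y": -0.0031, "z": 0, "ax": 0, "ay": 0, "az": 0, "gripper": 0}, {"x": -0.0344, "y": -0.0031, "z": 0, "ax": 0, "ay": 0, "az": 0, "gripper": 0}, {"x": -0.0344, "y": -0.0031, "z": 0, "ax": 0, "ay": 0, "az": 0, "gripper": 0}, {"x": -0.0344, "y": -0.0031, "z": 0, "ax": 0, "ay": 0, "az": 0, "gripper": 0}, {"x": 0, "y": 0, "z": 0, "ax": 0, "ay": 0, "az": 0, "gripper": 0}, {"x": 0, "y": 0, "z": 0.02, "ax": 0, "ay": 0, "az": 0, "gripper": 0}, {"x": 0, "y": 0, "z": 0.02, "ax": 0, "ay": 0, "az": 0, "gripper": 0}, {"x": 0, "y": 0, "z": 0.02, "ax": 0, "ay": 0, "az": 0, "gripper": 0}, {"x": 0, "y": 0, "z": 0, "ax": 0, "ay": 0, "az": 0, "gripper": 0}, {"x": 0, "y": 0, "z": 0, "ax": 0, "ay": 0, "az": 0, "gripper": 0}, {"x": 0, "y": 0, "z": 0, "ax": 0, "ay": 0, "az": 0, "gripper": 0}]}}

```text
t: 35.35
tcp_pos: [509.6, -233.3, 162.9]
ee_rot: [3.14, 0.001, 1.579]
ft_force: [0.0, -0.4, -1.8]
grip_width: 0.077
gripper_force: 49.3
```

Position is on target. Lower to the same stage (underside ~42).

Request:
{"fn": "send_rows", "kwargs": {"motion": [{"x": 0, "y": 0, "z": 0.008, "ax": 0, "ay": 0, "az": 0, "gripper": 0}, {"x": 0, "y": 0, "z": 0.008, "ax": 0, "ay": 0, "az": 0, "gripper": 0}, {"x": 0, "y": 0, "z": 0.005, "ax": 0, "ay": 0, "az": 0, "gripper": 0}, {"x": 0, "y": 0, "z": 0.005, "ax": 0, "ay": 0, "az": 0, "gripper": 0}, {"x": 0, "y": 0, "z": 0.005, "ax": 0, "ay": 0, "az": 0, "gripper": 0}, {"x": 0, "y": 0, "z": 0.005, "ax": 0, "ay": 0, "az": 0, "gripper": 0}, {"x": 0, "y": 0, "z": 0.005, "ax": 0, "ay": 0, "az": 0, "gripper": 0}, {"x": 0, "y": 0, "z": 0.005, "ax": 0, "ay": 0, "az": 0, "gripper": 0}, {"x": 0, "y": 0, "z": 0, "ax": 0, "ay": 0, "az": 0, "gripper": 0}, {"x": 0, "y": 0, "z": 0, "ax": 0, "ay": 0, "az": 0, "gripper": 0}]}}

```text
t: 36.35
tcp_pos: [508.9, -233.2, 115.7]
ee_rot: [-3.141, -0.0, 1.579]
ft_force: [0.7, -0.1, -0.7]
grip_width: 0.077
gripper_force: 49.4
```

Request:
{"fn": "send_rows", "kwargs": {"motion": [{"x": 0, "y": 0, "z": 0.007, "ax": 0, "ay": 0, "az": 0, "gripper": 0}, {"x": 0, "y": 0, "z": 0.007, "ax": 0, "ay": 0, "az": 0, "gripper": 0}, {"x": 0, "y": 0, "z": 0.007, "ax": 0, "ay": 0, "az": 0, "gripper": 0}, {"x": 0, "y": 0, "z": 0.007, "ax": 0, "ay": 0, "az": 0, "gripper": 0}, {"x": 0, "y": 0, "z": 0.002, "ax": 0, "ay": 0, "az": 0, "gripper": 0}, {"x": 0, "y": 0, "z": 0.002, "ax": 0, "ay": 0, "az": 0, "gripper": 0}, {"x": 0, "y": 0, "z": 0.0015, "ax": 0, "ay": 0, "az": 0, "gripper": 0}, {"x": 0, "y": 0, "z": 0, "ax": 0, "ay": 0, "az": 0, "gripper": 0}, {"x": 0, "y": 0, "z": 0, "ax": 0, "ay": 0, "az": 0, "gripper": 0}, {"x": 0, "y": 0, "z": 0, "ax": 0, "ay": 0, "az": 0, "gripper": 0}]}}

```text
t: 37.35
tcp_pos: [509.2, -233.0, 83.6]
ee_rot: [3.141, 0.0, 1.579]
ft_force: [-2.8, 2.9, 6.8]
grip_width: 0.077
gripper_force: 50.6
```

Request:
{"fn": "send_rows", "kwargs": {"motion": [{"x": 0, "y": 0, "z": 0, "ax": 0, "ay": 0, "az": 0, "gripper": 0.032}, {"x": 0, "y": 0, "z": 0, "ax": 0, "ay": 0, "az": 0, "gripper": 0.032}, {"x": 0, "y": 0, "z": 0, "ax": 0, "ay": 0, "az": 0, "gripper": 0.032}, {"x": 0, "y": 0, "z": -0.02, "ax": 0, "ay": 0, "az": 0, "gripper": 0.032}, {"x": 0, "y": 0, "z": -0.05, "ax": 0, "ay": 0, "az": 0, "gripper": 0.032}, {"x": 0, "y": 0, "z": -0.05, "ax": 0, "ay": 0, "az": -0.083, "gripper": 0.032}, {"x": 0.034, "y": 0.0091, "z": 0, "ax": 0, "ay": 0, "az": 0, "gripper": 0.032}, {"x": 0.034, "y": 0.0091, "z": 0, "ax": 0, "ay": 0, "az": 0, "gripper": 0.032}, {"x": 0.034, "y": 0.0091, "z": 0, "ax": 0, "ay": 0, "az": 0, "gripper": 0.032}, {"x": 0.034, "y": 0.0091, "z": 0, "ax": 0, "ay": 0, "az": 0, "gripper": 0.032}, {"x": 0.034, "y": 0.0091, "z": 0, "ax": 0, "ay": 0, "az": 0, "gripper": 0.032}, {"x": 0.034, "y": 0.0091, "z": 0, "ax": 0, "ay": 0, "az": 0, "gripper": 0.032}, {"x": 0.034, "y": 0.0091, "z": 0, "ax": 0, "ay": 0, "az": 0, "gripper": 0.032}, {"x": 0.034, "y": 0.0091, "z": 0, "ax": 0, "ay": 0, "az": 0, "gripper": 0.032}, {"x": 0.034, "y": 0.0091, "z": 0, "ax": 0, "ay": 0, "az": 0, "gripper": 0.032}, {"x": 0.034, "y": 0.0091, "z": 0, "ax": 0, "ay": 0, "az": 0, "gripper": 0.032}, {"x": 0.034, "y": 0.0091, "z": 0, "ax": 0, "ay": 0, "az": 0, "gripper": 0.032}, {"x": 0.034, "y": 0.0091, "z": 0, "ax": 0, "ay": 0, "az": 0, "gripper": 0.032}, {"x": 0.034, "y": 0.0091, "z": 0, "ax": 0, "ay": 0, "az": 0, "gripper": 0.032}, {"x": 0, "y": 0, "z": 0, "ax": 0, "ay": 0, "az": 0, "gripper": 0.032}]}}

```text
t: 39.35
tcp_pos: [586.7, 221.9, 201.8]
ee_rot: [3.141, -0.002, 1.666]
ft_force: [0.5, -0.3, 0.2]
grip_width: 0.377
gripper_force: 0.0
```

Run:
```python
from fit import *
for _ in range(2): x=arm.read_camera("top")
cv2.imwrite("pics/chk.png",cv2.resize(x[140:260,310:430,::-1],(480,480),interpolation=cv2.INTER_CUBIC))
o=arm.get_obs();print(o["tcp_pos"],o["ee_rot"],o["ft_force"])
c=cam("wrist");y=arm.read_camera("wrist");g=y.astype(int).min(2)
for yy in (30,45):
    P=[587.5-yy*.09,217.5+yy,100];u,v=proj(c,P)[0];v=int(round(v));w=np.where(g[v]>140)[0];print(yy,"pred",u,v,"white",w[(w>u-30)&(w<u+30)])
```

```text
[586.39 218.29 201.76] [-3.14  0.    1.66] [-0.72 -0.56  0.34]
30 pred 256.6252921506163 161 white [250 251 252 253 254 255 256 257 258 259]
45 pred 256.73255116171435 145 white [250 251 252 253 254 255 256 257 258 259]
```

View pics/chk.png

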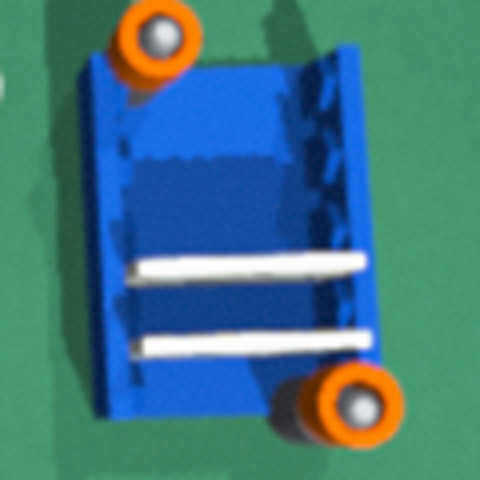

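Two boards stand in carrier slots at (250,268) and (250,343), and both sleeves are on their shafts. Next I grasp the last board.

Request:
{"fn": "send_rows", "kwargs": {"motion": [{"x": 0, "y": 0.001, "z": 0, "ax": 0, "ay": 0, "az": 0, "gripper": 0.032}, {"x": 0, "y": 0, "z": 0.04, "ax": 0, "ay": 0, "az": 0, "gripper": 0.032}, {"x": 0, "y": 0, "z": 0.03, "ax": 0, "ay": 0, "az": 0, "gripper": 0.032}, {"x": 0, "y": 0, "z": 0.03, "ax": 0, "ay": 0, "az": 0, "gripper": 0.032}, {"x": 0, "y": 0, "z": 0.02, "ax": 0, "ay": 0, "az": 0, "gripper": 0.032}, {"x": 0, "y": 0, "z": 0, "ax": 0, "ay": 0, "az": 0, "gripper": 0.032}, {"x": 0, "y": 0, "z": 0, "ax": 0, "ay": 0, "az": 0, "gripper": 0.032}, {"x": 0, "y": 0, "z": 0, "ax": 0, "ay": 0, "az": 0, "gripper": 0}, {"x": 0, "y": 0, "z": 0, "ax": 0, "ay": 0, "az": 0, "gripper": 0}, {"x": 0, "y": 0, "z": 0, "ax": 0, "ay": 0, "az": 0, "gripper": 0}, {"x": 0, "y": 0, "z": 0, "ax": 0, "ay": 0, "az": 0, "gripper": 0}, {"x": 0, "y": 0, "z": 0, "ax": 0, "ay": 0, "az": 0, "gripper": 0}]}}

```text
t: 40.7
tcp_pos: [588.9, 217.8, 84.3]
ee_rot: [3.138, 0.0, 1.662]
ft_force: [0.3, -0.8, 6.3]
grip_width: 0.078
gripper_force: 50.6
```

Request:
{"fn": "send_rows", "kwargs": {"motion": [{"x": 0, "y": 0, "z": -0.01, "ax": 0, "ay": 0, "az": 0, "gripper": 0}, {"x": 0, "y": 0, "z": -0.02, "ax": 0, "ay": 0, "az": 0, "gripper": 0}, {"x": 0, "y": 0, "z": -0.02, "ax": 0, "ay": 0, "az": 0, "gripper": 0}, {"x": 0, "y": 0, "z": -0.02, "ax": 0, "ay": 0, "az": 0, "gripper": 0}, {"x": 0, "y": 0, "z": -0.02, "ax": 0, "ay": 0, "az": 0, "gripper": 0}, {"x": 0, "y": 0, "z": -0.025, "ax": 0, "ay": 0, "az": 0, "gripper": 0}, {"x": 0, "y": 0, "z": -0.025, "ax": 0, "ay": 0, "az": 0, "gripper": 0}, {"x": 0, "y": 0, "z": 0, "ax": 0, "ay": 0, "az": 0.083, "gripper": 0}, {"x": 0, "y": 0, "z": 0, "ax": 0, "ay": 0, "az": 0, "gripper": 0}, {"x": 0, "y": 0, "z": 0, "ax": 0, "ay": 0, "az": 0, "gripper": 0}, {"x": 0, "y": 0, "z": 0, "ax": 0, "ay": 0, "az": 0, "gripper": 0}]}}

```text
t: 41.8
tcp_pos: [587.1, 217.8, 221.5]
ee_rot: [-3.14, 0.0, 1.58]
ft_force: [0.3, -0.7, -1.1]
grip_width: 0.077
gripper_force: 49.6
```

```bash
python3 bend.py
```

```text
tcp [587.05 217.79 221.51] yaw [-3.14  0.    1.58] pred [258.45 149.3 ]
col profile [(135, 136), (136, 137), (137, 135), (138, 135), (139, 135), (140, 138), (141, 136), (142, 140), (143, 137), (144, 140), (145, 137), (146, 152), (147, 192), (148, 215), (149, 223), (150, 224), (151, 224), (152, 223), (153, 224), (154, 224), (155, 223), (156, 223), (157, 224), (158, 224)]
row 157 white cols 246 261
row 179 white cols 246 261
row 209 white cols 247 260
row 239 white cols 247 260
-2 [258.39 153.52]
0 [258.45 149.3 ]
2 [258.51 145.04]
```

Request:
{"fn": "send_rows", "kwargs": {"motion": [{"x": -0.0347, "y": -0.0031, "z": 0, "ax": 0, "ay": 0, "az": 0, "gripper": 0}, {"x": -0.0347, "y": -0.0031, "z": 0, "ax": 0, "ay": 0, "az": 0, "gripper": 0}, {"x": -0.0347, "y": -0.0031, "z": 0, "ax": 0, "ay": 0, "az": 0, "gripper": 0}, {"x": -0.0347, "y": -0.0031, "z": 0, "ax": 0, "ay": 0, "az": 0, "gripper": 0}, {"x": -0.0347, "y": -0.0031, "z": 0, "ax": 0, "ay": 0, "az": 0, "gripper": 0}, {"x": -0.0347, "y": -0.0031, "z": 0, "ax": 0, "ay": 0, "az": 0, "gripper": 0}, {"x": -0.0347, "y": -0.0031, "z": 0, "ax": 0, "ay": 0, "az": 0, "gripper": 0}, {"x": -0.0347, "y": -0.0031, "z": 0, "ax": 0, "ay": 0, "az": 0, "gripper": 0}, {"x": -0.0347, "y": -0.0031, "z": 0, "ax": 0, "ay": 0, "az": 0, "gripper": 0}, {"x": -0.0347, "y": -0.0031, "z": 0, "ax": 0, "ay": 0, "az": 0, "gripper": 0}, {"x": -0.0347, "y": -0.0031, "z": 0, "ax": 0, "ay": 0, "az": 0, "gripper": 0}, {"x": -0.0347, "y": -0.0031, "z": 0, "ax": 0, "ay": 0, "az": 0, "gripper": 0}, {"x": -0.0347, "y": -0.0031, "z": 0, "ax": 0, "ay": 0, "az": 0, "gripper": 0}, {"x": 0, "y": 0, "z": 0, "ax": 0, "ay": 0, "az": 0, "gripper": 0}, {"x": 0, "y": 0, "z": 0.02, "ax": 0, "ay": 0, "az": 0, "gripper": 0}, {"x": 0, "y": 0, "z": 0.02, "ax": 0, "ay": 0, "az": 0, "gripper": 0}, {"x": 0, "y": 0, "z": 0.02, "ax": 0, "ay": 0, "az": 0, "gripper": 0}, {"x": 0, "y": 0, "z": 0, "ax": 0, "ay": 0, "az": 0, "gripper": 0}, {"x": 0, "y": 0, "z": 0, "ax": 0, "ay": 0, "az": 0, "gripper": 0}, {"x": 0, "y": 0, "z": 0, "ax": 0, "ay": 0, "az": 0, "gripper": 0}]}}

```text
t: 43.85
tcp_pos: [551.6, -233.6, 163.5]
ee_rot: [3.14, 0.001, 1.579]
ft_force: [0.0, -0.7, -0.6]
grip_width: 0.078
gripper_force: 49.4
```

Request:
{"fn": "send_rows", "kwargs": {"motion": [{"x": 0, "y": 0, "z": 0.008, "ax": 0, "ay": 0, "az": 0, "gripper": 0}, {"x": 0, "y": 0, "z": 0.008, "ax": 0, "ay": 0, "az": 0, "gripper": 0}, {"x": 0, "y": 0, "z": 0, "ax": 0, "ay": 0, "az": 0, "gripper": 0}, {"x": 0, "y": 0, "z": 0, "ax": 0, "ay": 0, "az": 0, "gripper": 0}]}}

```text
t: 44.25
tcp_pos: [550.6, -233.4, 145.9]
ee_rot: [-3.141, -0.0, 1.579]
ft_force: [0.2, 0.8, -0.6]
grip_width: 0.08
gripper_force: 49.5
```

Request:
{"fn": "send_rows", "kwargs": {"motion": [{"x": 0, "y": 0, "z": 0.005, "ax": 0, "ay": 0, "az": 0, "gripper": 0}, {"x": 0, "y": 0, "z": 0.005, "ax": 0, "ay": 0, "az": 0, "gripper": 0}, {"x": 0, "y": 0, "z": 0.005, "ax": 0, "ay": 0, "az": 0, "gripper": 0}, {"x": 0, "y": 0, "z": 0.005, "ax": 0, "ay": 0, "az": 0, "gripper": 0}, {"x": 0, "y": 0, "z": 0.005, "ax": 0, "ay": 0, "az": 0, "gripper": 0}, {"x": 0, "y": 0, "z": 0.005, "ax": 0, "ay": 0, "az": 0, "gripper": 0}, {"x": 0, "y": 0, "z": 0, "ax": 0, "ay": 0, "az": 0, "gripper": 0}, {"x": 0, "y": 0, "z": 0, "ax": 0, "ay": 0, "az": 0, "gripper": 0}]}}

```text
t: 45.05
tcp_pos: [550.8, -233.5, 116.2]
ee_rot: [-3.141, -0.0, 1.579]
ft_force: [-0.2, -0.2, -1.1]
grip_width: 0.08
gripper_force: 49.5
```

Request:
{"fn": "send_rows", "kwargs": {"motion": [{"x": 0, "y": 0, "z": 0.007, "ax": 0, "ay": 0, "az": 0, "gripper": 0}, {"x": 0, "y": 0, "z": 0.007, "ax": 0, "ay": 0, "az": 0, "gripper": 0}, {"x": 0, "y": 0, "z": 0.007, "ax": 0, "ay": 0, "az": 0, "gripper": 0}, {"x": 0, "y": 0, "z": 0.007, "ax": 0, "ay": 0, "az": 0, "gripper": 0}, {"x": 0, "y": 0, "z": 0.002, "ax": 0, "ay": 0, "az": 0, "gripper": 0}, {"x": 0, "y": 0, "z": 0.002, "ax": 0, "ay": 0, "az": 0, "gripper": 0}, {"x": 0, "y": 0, "z": 0.0015, "ax": 0, "ay": 0, "az": 0, "gripper": 0}, {"x": 0, "y": 0, "z": 0, "ax": 0, "ay": 0, "az": 0, "gripper": 0}, {"x": 0, "y": 0, "z": 0, "ax": 0, "ay": 0, "az": 0, "gripper": 0}, {"x": 0, "y": 0, "z": 0, "ax": 0, "ay": 0, "az": 0, "gripper": 0}]}}

```text
t: 46.05
tcp_pos: [551.1, -233.4, 84.3]
ee_rot: [3.141, 0.0, 1.579]
ft_force: [-2.1, 2.1, 7.6]
grip_width: 0.076
gripper_force: 50.8
```

Seated on the floor. Release, rise, move clear and inspect.

Request:
{"fn": "send_rows", "kwargs": {"motion": [{"x": 0, "y": 0, "z": 0, "ax": 0, "ay": 0, "az": 0, "gripper": 0.032}, {"x": 0, "y": 0, "z": 0, "ax": 0, "ay": 0, "az": 0, "gripper": 0.032}, {"x": 0, "y": 0, "z": 0, "ax": 0, "ay": 0, "az": 0, "gripper": 0.032}, {"x": 0, "y": 0, "z": -0.02, "ax": 0, "ay": 0, "az": 0, "gripper": 0.032}, {"x": 0, "y": 0, "z": -0.05, "ax": 0, "ay": 0, "az": 0, "gripper": 0.032}, {"x": 0, "y": 0, "z": -0.05, "ax": 0, "ay": 0, "az": 0, "gripper": 0.032}, {"x": 0, "y": 0, "z": -0.05, "ax": 0, "ay": 0, "az": 0, "gripper": 0.032}, {"x": 0.04, "y": 0, "z": 0, "ax": 0, "ay": 0, "az": 0, "gripper": 0.032}, {"x": 0.04, "y": 0, "z": 0, "ax": 0, "ay": 0, "az": 0, "gripper": 0.032}, {"x": 0.04, "y": 0, "z": 0, "ax": 0, "ay": 0, "az": 0, "gripper": 0.032}, {"x": 0.04, "y": 0, "z": 0, "ax": 0, "ay": 0, "az": 0, "gripper": 0.032}, {"x": 0.04, "y": 0, "z": 0, "ax": 0, "ay": 0, "az": 0, "gripper": 0.032}, {"x": 0.04, "y": 0, "z": 0, "ax": 0, "ay": 0, "az": 0, "gripper": 0.032}, {"x": 0.04, "y": 0, "z": 0, "ax": 0, "ay": 0, "az": 0, "gripper": 0.032}, {"x": 0.04, "y": 0, "z": 0, "ax": 0, "ay": 0, "az": 0, "gripper": 0.032}, {"x": 0.04, "y": 0, "z": 0, "ax": 0, "ay": 0, "az": 0, "gripper": 0.032}, {"x": 0.04, "y": 0, "z": 0, "ax": 0, "ay": 0, "az": 0, "gripper": 0.032}, {"x": 0, "y": 0, "z": 0, "ax": 0, "ay": 0, "az": 0, "gripper": 0.032}, {"x": 0, "y": 0, "z": 0, "ax": 0, "ay": 0, "az": 0, "gripper": 0.032}, {"x": 0, "y": 0, "z": 0, "ax": 0, "ay": 0, "az": 0, "gripper": 0.032}]}}

```text
t: 48.05
tcp_pos: [547.8, 165.6, 252.6]
ee_rot: [-3.141, 0.001, 1.578]
ft_force: [-0.5, 0.5, 0.5]
grip_width: 0.376
gripper_force: 0.0
```

```bash
python3 ball.py
python3 - <<'E'
from fit import *
a=cv2.imread("raw_side.png");b=cv2.imread("raw_top.png")
cv2.imwrite("pics/fin.png",np.hstack([cv2.resize(a[150:360,180:390],(400,400),interpolation=3),cv2.resize(b[140:260,310:430],(400,400),interpolation=3)]))
# sleeve centres at top-ring height 115
T=cam("top")
bl,_=blobs(b,(5,150,100),(16,255,255),60)
for A,c,bb in bl:print(A,c,back(T,c,113)[0])
E
```

```text
top [(np.int32(357), array([165.1,  88.5])), (np.int32(17), array([244.1, 212.7])), (np.int32(90), array([257.8, 215.1]))]
side [(np.int32(229), array([325.9, 144.2])), (np.int32(78), array([227.4, 179.6]))]
288 [348.2 150.4] [ 627.39 -184.62  113.  ]
290 [398.6 241.1] [ 432.74 -279.55  113.  ]
```

View pics/fin.png

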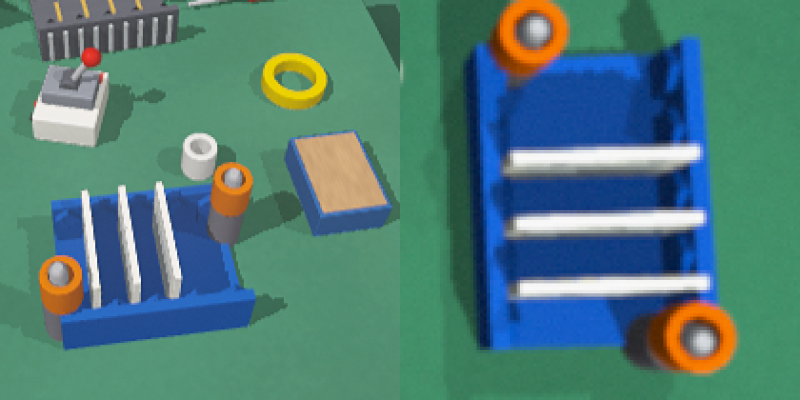

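The side crop shows three boards upright in slots 1 to 3, both sleeves seated with the shaft tips showing at (60,270) and (233,177), the lever over at (91,57), and the dock empty. The carton and tape haven't moved.

```bash
python3 -c "
from rig import arm
print(arm.hand_in())"
```

```text
the job is handed in; nothing more can be done
None
```

I handed the job in at about 48 s of robot time. The power is off, the dock's three boards stand upright in carrier slots 1–3, and both sleeves are down on their pillars; the final pictures agree, but the hand-in returned no verdict.

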